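# Load the glue press and start the cure timer

## Robot

A 6-joint arm with a two-finger parallel gripper is mounted at the origin on a cart in front of the work surface, level with it; the furniture and walls round the work are solid. World frame = base frame: x ahead of the robot, y to its left, z up, the work surface at z = 0. Lengths are in m, angles in rad, forces in N, time in s.
With the tool pointing down it reaches from about 0.425 to 0.95 m from the base axis. Payload 3.5 kg.
Tool frame: the origin (TCP) lies midway between the tips of the shut fingers; the grasp point (between the pads) lies 19 mm behind it (ctrl.hold_point_z is the distance from the TCP to the grasp point, in m); z points along the fingers, y is the line along which they close (so a half turn about z gives the same grasp; the last joint's range is limited). The gripper opens to 85 mm and grips with 20 to 120 N. Pads are 22 mm wide; open, the fingers measure 114 mm over their backs; the gripper's body (76 mm by 85 mm) begins 54 mm behind the grasp point. The pads swing forward as they close: fully open they stand 13 mm farther back than shut.
Start: joints at [-1.309, 0.286, 1.577, -0, 1.279, -0.15], TCP at [0.27, -0.619, 0.231] pointing down, gripper open.
Joint ranges: [-2.77, 2.77], [-0.9, 2.22], [0.21, 2.48], [-1.53, 4.67], [0.24, 2.81], [-2.84, 2.84]. Speed limits (rad/s): [2.79, 2.79, 3.14, 3.14, 3.14, 3.14].

## Interface

Orientations are given as a unit quaternion [x, y, z, w].
In Python, from plant import readout, cams, sign_off, ctrl gives the robot as it stands. The module is installed in compiled form; this text tells all that it offers.
- The arm moves only by the tool step_arm, never from a script. Its argument "increments" is a list of rows, each a list of 2 entries, a list of its own where there are three numbers: the shift along the world's x, y, z in mm, then the turn, a rotation vector about the world's x, y, z in rad. In form: [[[x, y, z], [rx, ry, rz]], ...]. A call has 1 to 8 rows; each row shifts and turns the commanded pose from where the row before left it; what a row does not reach is not made up. A row lasts 1/12 s, in which the tool goes at most 41.7 mm and 7.16 degrees, less where a joint would pass 70% of its speed; a pose out of reach is approached as far as the arm can. A call is refused whole if a number of a shift passes 41.7 or a number of a turn 0.125, either way. A call with a gripper value outside its range is refused whole. "fingers" is the opening, from -1 (shut) to 1 (fully open), set as the call begins (left out, the last holds). The fingers move at their own pace and stop on an object; "grip_force" is the grip in N (left out, the last holds). Time passes only in rows, so rows that do not move let the fingers close. It gives the time, the measured TCP pose, the force, the opening and the grip force at its end, in the units of the state.
- readout.get_state(): the state, without advancing time (a new reading comes with each control period).
- cams.read_camera(name): name is "scene" or "top" or "wrist"; returns the picture (480x640x3 uint8, red, green, blue); there is no depth.
- cams.get_calibration(name): a dict with "fx", "fy", "cx", "cy" (pixels), "eye" and "rotation" of the camera in the world; the wrist camera has in their place "T_tool_cam" (4x4, takes a point from camera to tool coordinates, whose origin is the TCP and whose axes are the flange's). Camera axes: x right, y up, looking along -z (the intrinsics and any distortion apply to the point x, -y, -z); pixel columns grow to the right and rows downward; lengths in m; the calibration is good to about 2 mm. A picture is of the moment at which its call begins: read the wrist's pose just before it. get_calibration takes no time and is no camera call.
- sign_off(): hands the job in; it is judged then, once.
The state is a dict: "time": time; "qpos": joint angles; "dq": joint speeds; "joint_efforts": joint torques, N m; "eef_pos": TCP position; "tcp_rot": TCP orientation; "contact_force": force on the tool from outside, world axes, zero at the start; "wrist_torque": the same for the moment, N m; "opening": opening from 0.0 (shut) to 1.0 (fully open); "finger_force": force on a finger pad.
Only numpy, scipy, OpenCV 4.12 (cv2) and the standard library are available. Lean on these libraries where they do the work, as an engineer would, in place of code of your own. Each camera call takes 0.05 s, during which the arm holds its last target. There are 200 camera calls.

## Task

The roof of the little hut under the dead-weight press has just been glued. Open both flaps of the carton wide, hang every slotted weight that is in it on the press's weight stem, each lying flat and fully home with the stem at its centre, and with every slot facing its own way (about a quarter turn or more between any two) so that none can slide off. Turn the timer's dial to 20 minutes, which is the fourth click clockwise from off, and only when the weights are on and the dial is set press the start button; do not shift the hut or knock over the glue bottle.

Things in the scene. Friction and masses are not known exactly. Their poses are not given: they have to be found in the camera images.
- carton: the cardboard carton, fixed to the table, with two top flaps: 124 mm (x) by 150 mm (y), 40 mm high, walls and floor 3 mm. Origin: centre of the underside. The weights lie flat on its floor in two stacks, at y = about +34 and -34 mm, one or two high, slots roughly along y
- front_flap (a joint): rad: the flap hinged on the carton's top edge at x = -62 mm (the robot's side), 61 mm long, 148 mm wide, 3 mm thick. 0 = lying shut over the carton, 1.57 = upright, 2.5 = swung right out (stop). It starts half raised, 0.8 to 1.05, and stays where it is left (a stiff fold, about 0.014 N m)
- back_flap (a joint): rad: the like flap hinged on the carton's top edge at x = +62 mm, same size and values; the two free edges would meet over the middle of the carton when shut
- weight_1: loose steel slotted weight, 10 mm thick, 160 g: a 60 mm disc with two parallel grip flats 50 mm apart (at y = +-25 mm, 33 mm long) and an 11 mm wide slot from 5.5 mm behind the centre out through the rim at +x. Origin: centre of the underside; x points to the slot's mouth, z up as it lies
- weight_2: loose steel slotted weight, 10 mm thick, 160 g: a 60 mm disc with two parallel grip flats 50 mm apart (at y = +-25 mm, 33 mm long) and an 11 mm wide slot from 5.5 mm behind the centre out through the rim at +x. Origin: centre of the underside; x points to the slot's mouth, z up as it lies
- weight_3: loose steel slotted weight, 10 mm thick, 160 g: a 60 mm disc with two parallel grip flats 50 mm apart (at y = +-25 mm, 33 mm long) and an 11 mm wide slot from 5.5 mm behind the centre out through the rim at +x. Origin: centre of the underside; x points to the slot's mouth, z up as it lies. Absent in some starts
- weight_4: loose steel slotted weight, 10 mm thick, 160 g: a 60 mm disc with two parallel grip flats 50 mm apart (at y = +-25 mm, 33 mm long) and an 11 mm wide slot from 5.5 mm behind the centre out through the rim at +x. Origin: centre of the underside; x points to the slot's mouth, z up as it lies. Absent in some starts
- weight_1_slot (a point): the mouth of this weight's slot: at the rim, 30 mm from the centre along x, half-way up the thickness
- weight_2_slot (a point): the mouth of this weight's slot: at the rim, 30 mm from the centre along x, half-way up the thickness
- weight_3_slot (a point): the mouth of this weight's slot: at the rim, 30 mm from the centre along x, half-way up the thickness
- weight_4_slot (a point): the mouth of this weight's slot: at the rim, 30 mm from the centre along x, half-way up the thickness
- press: the dead-weight glue press, fixed: base plate 110 x 100 x 8 mm, a C-shaped frame not higher than 74 mm whose column stands at +x, and a vertical ram that slides in it. Origin: under the ram's axis, at table level
- pan (a point): centre of the top face of the weight pan, a round steel plate of 52 mm diameter on top of the ram, 85 mm above the table. From it rises the weight stem, 7 mm in diameter and 46 mm long, with a fixed button head on top (18 mm diameter, 6 mm thick, top 52 mm above the pan), so weights go on from the side with the stem passing through the slot, and four of them just fit under the head
- ram (a joint): m: height of the sliding ram; 0 = its rubber foot rests on the hut's roof, as it does at the start; positive = lifted, up to 15 mm. Its own weight (250 g) holds it down
- signal_hut: flat-roofed model hut, 41 x 46 x 30 mm, loose, standing on the press base under the ram's foot. Origin: centre of the underside
- timer: the bench timer, loose on rubber feet, 550 g: housing 90 mm (x) by 130 mm (y), 34 mm high. Origin: centre of the underside. The dial is at y = +24 mm, the start button at x = -12, y = -43 mm
- dial (a joint): rad, growing clockwise seen from above: the dial, with a click every 0.5236 rad (5 minutes) into which it snaps when let go; 0 = off (pointer at the long tick, towards the timer's -x), 2.094 = 20 minutes, stop at 5.8. Each click takes about 0.07 N m. It starts at off or one or two clicks on
- dial_grip (a point): middle of the dial's bar grip, on the dial's axis, 54 mm above the table: the bar is 46 mm long along this frame's x, 13 mm thick along y and 26 mm high (its top 67 mm above the table), over a round skirt of 54 mm diameter; the white pointer line is on the bar's -x end
- start (a joint): m: the start button's travel; 0 = up, 0.005 = fully pressed (4 N); it springs back
- start_top (a point): centre of the top of the round black start button, 22 mm diameter, which stands 9 mm proud of its 38 mm wide grey collar
- scenic_glue: glue bottle, 32 x 32 x 82 mm, standing loose. Origin: centre of the underside
Mind the look-alikes: they are no part of the job. What is shaped like the press but purple is not meant.

How it is judged:
On the way, in this order (a step that is already met when the one before it is completed fails the run):
1. all the weights are on the stem, staggered, and the dial is at 20 minutes (horizontal distance between each of weight_1, weight_2, weight_3, weight_4 and pan below 0.006 m and z of weight_1 in the frame of pan between -0.003 and 0.034 m and angle between each of weight_1, weight_2, weight_3, weight_4's own z axis and vertical below 0.1 rad and z of weight_2 in the frame of pan between -0.003 and 0.034 m and z of weight_3 in the frame of pan between -0.003 and 0.034 m and z of weight_4 in the frame of pan between -0.003 and 0.034 m and horizontal distance between weight_1_slot and weight_2_slot above 0.028 m and horizontal distance between each of weight_1_slot, weight_2_slot and weight_3_slot above 0.028 m and horizontal distance between each of weight_1_slot, weight_2_slot, weight_3_slot and weight_4_slot above 0.028 m and value of joint dial between 1.9444 and 2.2444 rad), for 0.3 s.
2. the start button is pressed (all of step 1 and value of joint start above 0.0035 m).
At the end, for the whole second after the job is handed in: All weights flat on the stem, centres within 6 mm of it, any two slots 55 degrees or more apart, at rest; ram foot on the hut (3 mm); both flaps past 1.6 rad; dial at 20 min (0.15 rad); start pressed 3.5 mm after weights and dial, now up; glue bottle upright (all of step 1 and value of joint each of front_flap, back_flap above 1.6 rad and value of joint ram between -0.003 and 0.003 m and value of joint start below 0.002 m and linear speed of each of weight_1, weight_2, weight_3, weight_4 below 0.02 m/s and angle between scenic_glue's own z axis and vertical below 0.2 rad); the robot touches nothing.
It fails at once if the hut is shifted more than 8 mm (distance of signal_hut from where it was at the start of the episode above 0.008 m).
It fails at once if the glue bottle is knocked over (angle between scenic_glue's own z axis and vertical above 0.6 rad).
Of weight_3, weight_4 only 1 to 2 are there at a start; the rules pass over those that are not, and their reading is None.
At some moment in a run one of timer may be knocked a few centimetres aside while the robot is not near it.
Once in a run the grip may slacken for a moment while it holds something.
It also fails if it takes over 200 s, if anything falls off the work surface, if the arm or the gripper's body presses on something with over 40 N, if the wrist force passes 120 N, or if a joint passes its speed limit or range.

## Working session

There is one attempt and no reset: what is moved stays moved. The work goes in short steps, Python scripts to look and compute and a tool call to move; the robot and the scene stay as the last step left them, time stands still between calls to the robot, and variables do not carry over. Pictures are saved under pics/ and viewed, at most 15 in all, crops included, and the job is handed in when it is done.

Besides the shell and the picture viewer there is one more tool, called after "Emit:" as name(argument=value, ...) on one line, values as JSON. step_arm: Moves the arm, as the interface text tells. Its arguments: {"type":"object","properties":{"increments":{"type":"array","items":{"type":"array"}},"fingers":{"type":"number"},"grip_force":{"type":"number"}},"required":["increments"]}

```bash
mkdir -p pics; cat > h.py <<'E'
import numpy as np, cv2
from plant import readout, cams, sign_off, ctrl
from scipy.spatial.transform import Rotation as R
def snap(n,f):
    s=readout.get_state(); im=cams.read_camera(n); cv2.imwrite(f'pics/{f}.png',im[:,:,::-1]); return s,im
def cam(n,s=None):
    c=cams.get_calibration(n)
    if n=='wrist':
        T=np.array(c['T_tool_cam']); W=np.eye(4); W[:3,:3]=R.from_quat(s['tcp_rot']).as_matrix(); W[:3,3]=s['eef_pos']; M=W@T
        return c,M[:3,3],M[:3,:3]
    return c,np.array(c['eye']),np.array(c['rotation'])
def ray(n,u,v,s=None):
    c,e,Ro=cam(n,s); d=Ro@np.array([(u-c['cx'])/c['fx'],-(v-c['cy'])/c['fy'],-1]); return e,d/np.linalg.norm(d)
def onz(n,u,v,z,s=None):
    e,d=ray(n,u,v,s); return e+d*(z-e[2])/d[2]
def proj(n,p,s=None):
    c,e,Ro=cam(n,s); q=Ro.T@(np.array(p)-e); return c['cx']+c['fx']*q[0]/-q[2], c['cy']-c['fy']*q[1]/-q[2]
def tri(a,b):
    (e1,d1),(e2,d2)=a,b; A=np.stack([d1,-d2],1); t=np.linalg.lstsq(A,e2-e1,rcond=None)[0]
    p,q=e1+t[0]*d1,e2+t[1]*d2; return (p+q)/2,np.linalg.norm(p-q)
E
python3 - <<'E'
from h import *
s,_=snap('scene','s0'); snap('top','t0')
print({k:np.round(v,3) for k,v in s.items()})
for n in('scene','top','wrist'): print(n,cams.get_calibration(n))
print(ctrl.hold_point_z)
E
```

```text
{'time': np.float64(0.0), 'qpos': array([-1.309,  0.287,  1.578, -0.   ,  1.279, -0.15 ]), 'dq': array([ 0.   , -0.001,  0.001,  0.002,  0.001,  0.   ]), 'joint_efforts': array([ 0.0000e+00, -4.0598e+01, -2.9262e+01, -0.0000e+00,  6.0000e-03,
       -0.0000e+00]), 'eef_pos': array([ 0.27 , -0.618,  0.23 ]), 'tcp_rot': array([ 0.979,  0.204, -0.   , -0.001]), 'contact_force': array([ 0.326, -1.099, -0.004]), 'wrist_torque': array([-0.041,  0.018,  0.028]), 'finger_force': np.float64(0.0), 'opening': np.float64(1.004)}
scene {'fx': 558.4666531713261, 'fy': 558.4666531713261, 'cx': 315.6037556520224, 'cy': 246.12385686407598, 'eye': array([-0.24873802,  0.56530069,  0.96227913]), 'rotation': array([-0.17909209,  0.36678835,  0.82592862, -0.38888846])}
top {'fx': 624.1044087428018, 'fy': 624.1044087428018, 'cx': 311.8368848207607, 'cy': 235.64468635206367, 'eye': array([ 0.28126107, -0.05524804,  1.44798751]), 'rotation': array([ 0.06200113, -0.06089038, -0.69594149,  0.71282092])}
wrist {'fx': 380.6880472377998, 'fy': 380.6880472377998, 'cx': 317.1971554371025, 'cy': 242.12003389423757, 'T_tool_cam': array([[-4.57074367e-05,  9.56172105e-01,  2.92805231e-01,
         7.56991984e-02],
       [ 9.99999902e-01,  1.72540862e-04, -4.07340152e-04,
         2.42855989e-04],
       [-4.40008157e-04,  2.92805183e-01, -9.56172020e-01,
        -1.42043904e-01],
       [ 0.00000000e+00,  0.00000000e+00,  0.00000000e+00,
         1.00000000e+00]])}
0.0187
```

```bash
sed -i "s/np.array(c\['rotation'\])/R.from_quat(c['rotation']).as_matrix()/" h.py; grep -n from_quat h.py
```

```text
9:        T=np.array(c['T_tool_cam']); W=np.eye(4); W[:3,:3]=R.from_quat(s['tcp_rot']).as_matrix(); W[:3,3]=s['eef_pos']; M=W@T
11:    return c,np.array(c['eye']),R.from_quat(c['rotation']).as_matrix()
```

View pics/s0.png

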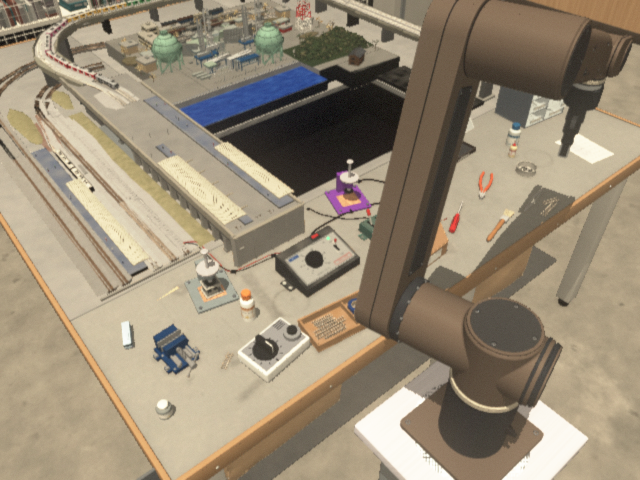

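View pics/t0.png

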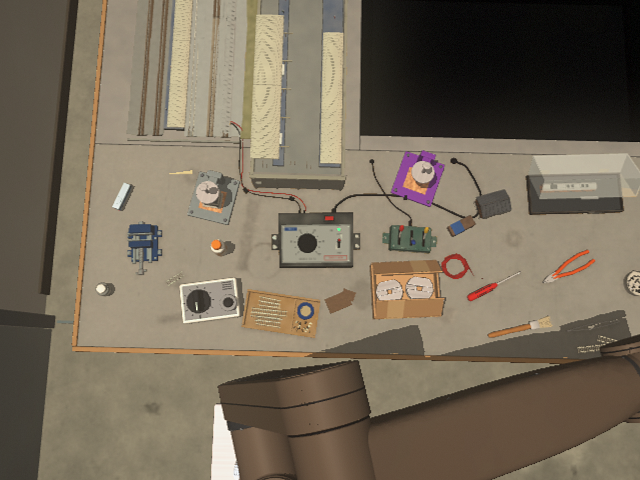

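Scene: grey press (212,280), timer (272,345), glue (247,303); carton is behind the arm. Top: grey press (212,193), purple decoy press (418,178), white timer (210,300), look-alike black throttle box (315,240), carton (407,290) with two stacks at (388,290) and (420,287), glue bottle (217,246).
Candidates: press = grey (212,193), not purple (418,178); timer = white (210,300), not the black box (315,240); carton = (407,290), not the open wooden tray (285,312).

```bash
python3 - <<'E'
from h import *
for n,u,v,z in [('carton',405,291,.04),('wL',388,290,.02),('wR',420,287,.02),('pressbutton',209,186,.137),('timerc',210,300,.034),('dial',199,302,.067),('start',228,302,.043),('glue',217,244,.082),('decoy',424,170,.137)]:
    print(n,onz('top',u,v,z).round(3))
print('press scene',onz('scene',207,255,.137).round(3),'dial sc',onz('scene',265,347,.05).round(3))
im=cv2.imread('pics/t0.png')[230:345,160:470]
cv2.imwrite('pics/t0c.png',cv2.resize(im,None,fx=2.5,fy=2.5,interpolation=cv2.INTER_CUBIC))
E
```

```text
carton [ 0.407 -0.263  0.04 ]
wL [ 0.41  -0.227  0.02 ]
wR [ 0.419 -0.3    0.02 ]
pressbutton [0.615 0.175 0.137]
timerc [0.377 0.176 0.034]
dial [0.369 0.195 0.067]
start [0.373 0.134 0.043]
glue [0.497 0.16  0.082]
decoy [ 0.662 -0.291  0.137]
press scene [0.6   0.188 0.137] dial sc [0.374 0.202 0.05 ]
```

View pics/t0c.png

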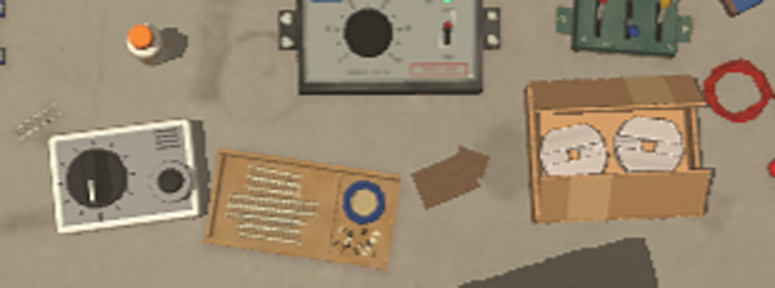

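Crop: carton at crop (618,150) with both flaps half raised, two weight stacks at (573,150) and (650,147). Timer is the white box with its pointer at (92,190), towards the robot. The choices match the description, so I'll move over the carton for a wrist view.

Emit:
step_arm(increments=[[[14,38,-3],[0,0,0.116]],[[14,38,-3],[0,0,0.116]],[[14,38,-3],[0,0,0.116]],[[14,38,-3],[0,0,0.116]],[[14,38,-3],[0,0,0.116]]], fingers=-1)

```text
time: 0.52
eef_pos: [0.3403, -0.4265, 0.2154]
tcp_rot: [0.878, 0.478, 0.0, -0.001]
contact_force: [1.1, -0.2, -0.1]
opening: 0.295
finger_force: 0.0
```

Emit:
step_arm(increments=[[[14,38,-3],[0,0,0.116]],[[14,38,-3],[0,0,0.116]],[[14,38,-3],[0,0,0.116]],[[14,38,-3],[0,0,0.116]],[[14,38,-3],[0,0,0.116]],[[0,0,0],[0,0,0]]])

```text
time: 1.02
eef_pos: [0.4109, -0.2323, 0.1998]
tcp_rot: [0.703, 0.711, 0.001, -0.002]
contact_force: [0.1, -0.8, -0.3]
opening: 0.002
finger_force: 0.0
```

```bash
python3 - <<'E'
from h import *
s,_=snap('wrist','w1'); print(s['eef_pos'],s['tcp_rot'],s['qpos'])
s,_=snap('scene','s1')
E
```

```text
[ 0.41089026 -0.23229093  0.19982786] [ 0.70325504  0.71093399  0.00115032 -0.00197016] [-0.73131806 -0.14245985  2.0898325   0.00267311  1.19804501 -0.74315607]
```

View pics/w1.png

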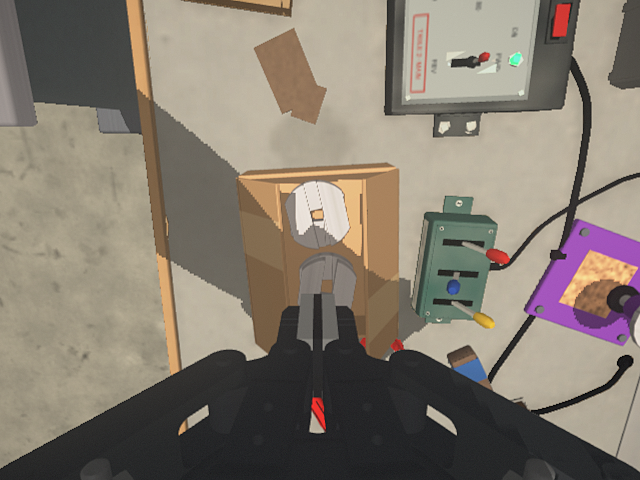

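Wrist: carton top (+y) edge (240,178)–(398,166), front flap 240–280, back flap 365–400, left weight centred about (318,214) with slot up (+y). Right stack partly hidden by fingers.

```bash
python3 - <<'E'
from h import *
s=dict(eef_pos=np.array([0.41089026,-0.23229093,0.19982786]),tcp_rot=[ 0.70325504,0.71093399,0.00115032,-0.00197016])
for u,v,z in [(240,176,.04),(398,166,.04),(278,180,.088),(365,176,.088),(318,214,.023),(318,214,.013)]: print(u,v,z,onz('wrist',u,v,z,s).round(4))
# top view 2nd check: rim corners from crop
for cu,cv,z in [(527,82,.04),(698,76,.04),(535,220,.04),(707,212,.04),(573,152,.023),(650,147,.023)]:
    print(onz('top',160+cu/2.5,230+cv/2.5,z).round(4))
im=cv2.imread('pics/w1.png')[160:370,220:420]
cv2.imwrite('pics/w1c.png',cv2.resize(im,None,fx=2.8,fy=2.8,interpolation=cv2.INTER_CUBIC))
E
```

```text
240 176 0.04 [ 0.3506 -0.1955  0.04  ]
398 166 0.04 [ 0.4745 -0.1864  0.04  ]
278 180 0.088 [ 0.3853 -0.1919  0.088 ]
365 176 0.088 [ 0.443  -0.1887  0.088 ]
318 214 0.023 [ 0.4125 -0.2293  0.023 ]
318 214 0.013 [ 0.4125 -0.2315  0.013 ]
[ 0.4693 -0.1855  0.04  ]
[ 0.4785 -0.3411  0.04  ]
[ 0.3449 -0.1937  0.04  ]
[ 0.3557 -0.3477  0.04  ]
[ 0.4081 -0.2296  0.023 ]
[ 0.4144 -0.2999  0.023 ]
```

View pics/w1c.png

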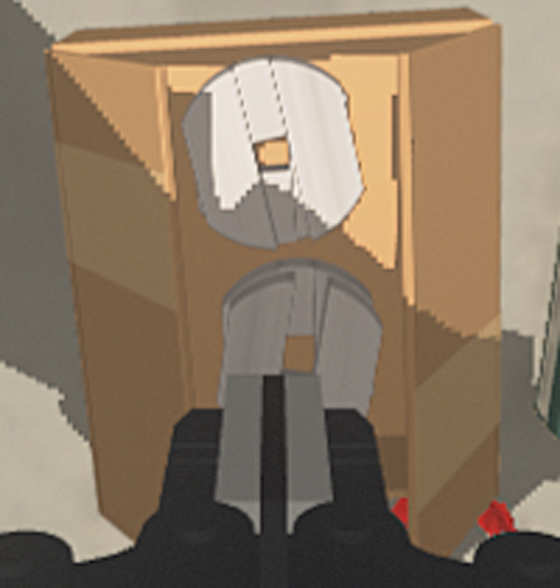

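Emit:
step_arm(increments=[[[1,-8,-36],[0,0,0]],[[1,-8,-36],[0,0,0]],[[1,-8,-36],[0,0,0]],[[1,-8,-36],[0,0,0]],[[0,0,0],[0,0,0]],[[-14,0,0],[0,0,0]],[[-14,0,0],[0,0,0]],[[-14,0,0],[0,0,0]]])

```text
time: 1.78
eef_pos: [0.3752, -0.2737, 0.0623]
tcp_rot: [0.708, 0.706, 0.001, 0.004]
contact_force: [2.6, 5.8, 18.8]
opening: -0.001
finger_force: 10.0
```

Emit:
step_arm(increments=[[[-14,0,0],[0,0,0]],[[-14,0,0],[0,0,0]],[[0,0,0],[0,0,0]],[[0,0,0],[0,0,0]]])

```text
time: 2.12
eef_pos: [0.3443, -0.2719, 0.0588]
tcp_rot: [0.708, 0.707, -0.0, 0.001]
contact_force: [0.3, -0.3, -0.2]
opening: -0.001
finger_force: 0.0
```

Emit:
step_arm(increments=[[[20,0,0],[0,0,0]],[[20,0,0],[0,0,0]],[[20,0,0],[0,0,0]],[[20,0,0],[0,0,0]],[[20,0,0],[0,0,0]],[[15,0,0],[0,0,0]],[[15,0,0],[0,0,0]],[[15,0,0],[0,0,0]]])

```text
time: 2.78
eef_pos: [0.4908, -0.2707, 0.0585]
tcp_rot: [0.707, 0.708, -0.0, 0.0]
contact_force: [-2.2, -0.0, 0.2]
opening: -0.004
finger_force: 0.6
```

Emit:
step_arm(increments=[[[5,0,0],[0,0,0]],[[0,0,0],[0,0,0]],[[-30,0,0],[0,0,0]],[[-30,0,0],[0,0,0]],[[-16,30,30],[0,0,0]],[[0,40,30],[0,0,0]],[[0,5,30],[0,0,0]],[[0,0,0],[0,0,0]]])

```text
time: 3.45
eef_pos: [0.4217, -0.2053, 0.1455]
tcp_rot: [0.706, 0.708, 0.001, 0.005]
contact_force: [1.2, -0.8, 0.7]
opening: 0.006
finger_force: 0.0
```

```bash
python3 - <<'E'
from h import *
s,_=snap('wrist','w2'); print(list(s['eef_pos']),list(s['tcp_rot']))
E
```

```text
[np.float64(0.4217120626316348), np.float64(-0.2052950115213155), np.float64(0.14547912164845705)] [np.float64(0.706453588971316), np.float64(0.7077390405464788), np.float64(0.0009801021357970174), np.float64(0.005274136488552605)]
```

View pics/w2.png

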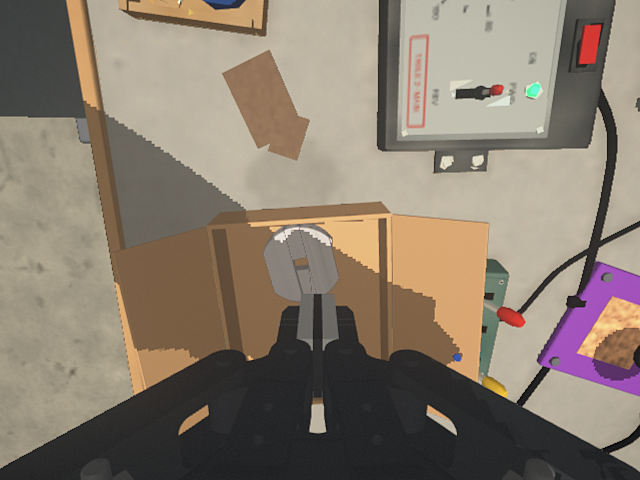

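Both flaps are swung right out (front at px 115–215, back at 390–490). Now two wrist views with both stacks visible.

Emit:
step_arm(increments=[[[0,-25,12],[0,0,0]],[[0,-25,12],[0,0,0]],[[0,-25,12],[0,0,0]],[[0,-25,12],[0,0,0]],[[0,-15,6],[0,0,0]],[[0,0,0],[0,0,0]],[[0,0,0],[0,0,0]]], fingers=0.4)

```text
time: 4.08
eef_pos: [0.4188, -0.3202, 0.1927]
tcp_rot: [0.708, 0.707, 0.0, -0.001]
contact_force: [-0.6, -0.1, -1.2]
opening: 0.696
finger_force: 0.0
```

```bash
python3 - <<'E'
from h import *
import pickle
s,im=snap('wrist','w3'); pickle.dump(s,open('w3.pkl','wb')); print(s['eef_pos'],s['opening'])
c=im[60:300,200:460,::-1]; cv2.imwrite('pics/w3c.png',cv2.resize(c,None,fx=2.5,fy=2.5,interpolation=cv2.INTER_CUBIC))
E
```

```text
[ 0.41884115 -0.32021998  0.19270922] 0.6955337048824113
```

Emit:
step_arm(increments=[[[0,0,-20],[0,0,0]],[[0,0,-20],[0,0,0]],[[0,0,0],[0,0,0]],[[0,0,0],[0,0,0]]])

```text
time: 4.47
eef_pos: [0.4184, -0.3176, 0.1516]
tcp_rot: [0.706, 0.708, 0.0, -0.003]
contact_force: [0.3, 0.4, 0.5]
opening: 0.699
finger_force: 0.0
```

```bash
python3 - <<'E'
from h import *
import pickle
s,im=snap('wrist','w4'); pickle.dump(s,open('w4.pkl','wb')); print(s['eef_pos'],s['opening'])
a=cv2.imread('pics/w3c.png'); c=im[30:300,180:460,::-1]
a=cv2.resize(im[30:300,180:460,::-1],None,fx=2.2,fy=2.2,interpolation=cv2.INTER_CUBIC); cv2.imwrite('pics/w4c.png',a)
E
```

```text
[ 0.41843401 -0.31756758  0.15162998] 0.6993093531642252
```

View pics/w4c.png

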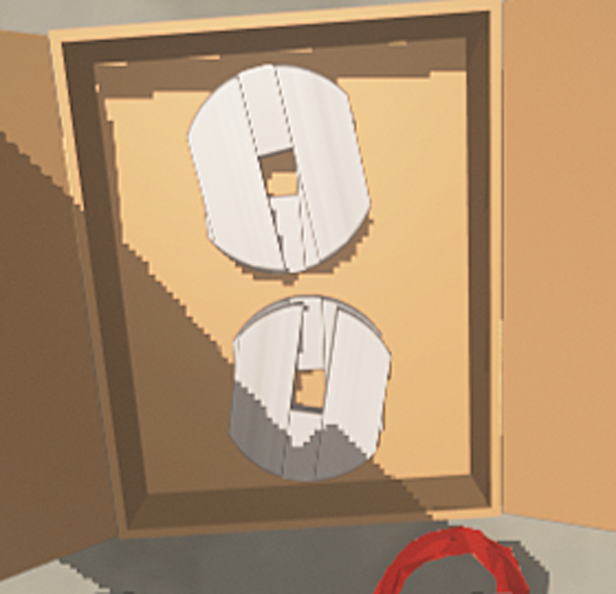

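Crop: left stack centred about (279,168), its top slot mouth toward −y (down, slightly right). Right stack centred about (311,388), its top slot mouth toward +y. Each centre hole shows floor, so every stack is two high with opposite slots, four weights in all.

```bash
cat > wt.py <<'E'
from h import *
import pickle
def discs(im,s,z,amin=800,box=(.35,.49,-.35,-.18)):
    hsv=cv2.cvtColor(im,cv2.COLOR_RGB2HSV); m=((hsv[...,1]<45)&(hsv[...,2]>60)).astype(np.uint8)
    m=cv2.morphologyEx(m,cv2.MORPH_OPEN,np.ones((3,3)));out=[]
    for c in cv2.findContours(m,cv2.RETR_EXTERNAL,cv2.CHAIN_APPROX_NONE)[0]:
        if cv2.contourArea(c)<amin: continue
        P=np.array([onz('wrist',u,v,z,s)[:2] for u,v in c[:,0]])
        ce=P.mean(0)
        if not(box[0]<ce[0]<box[1] and box[2]<ce[1]<box[3]): continue
        r=cv2.minAreaRect((P*1000).astype(np.float32)); M=cv2.moments(cv2.convexHull(c)); 
        uv=(M['m10']/M['m00'],M['m01']/M['m00'])
        out.append((np.round(r[0],1),np.round(r[1],1),round(r[2],1),np.round(uv,1),onz('wrist',*uv,z,s)[:2].round(4)))
    return out
E
python3 - <<'E'
from wt import *
V={}
for f in('w3','w4'):
    s=pickle.load(open(f+'.pkl','rb')); im=cv2.imread(f'pics/{f}.png')[:,:,::-1].copy(); V[f]=(s,discs(im,s,.023))
    for o in V[f][1]: print(f,*o)
for a in V['w3'][1]:
  for b in V['w4'][1]:
    p,e=tri(ray('wrist',*a[3],V['w3'][0]),ray('wrist',*b[3],V['w4'][0])); print(p.round(4),e.round(4))
E
```

```text
Traceback (most recent call last):
  File "wt.py", line 8, in discs
    P=np.array([onz('wrist',u,v,z,s)[:2] for u,v in c[:,0]])
                ~~~^^^^^^^^^^^^^^^^^
  File "h.py", line 15, in onz
    e,d=ray(n,u,v,s); return e+d*(z-e[2])/d[2]
        ~~~^^^^^^^^^
  File "h.py", line 13, in ray
    c,e,Ro=cam(n,s); d=Ro@np.array([(u-c['cx'])/c['fx'],-(v-c['cy'])/c['fy'],-1]); return e,d/np.linalg.norm(d)
           ~~~^^^^^
  File "h.py", line 7, in cam
    c=cams.get_calibration(n)
ValueError: time passes only in moves, steps and waits
```

```bash
cat > p.py <<'E'
E
sed -i 's/^def cam(n/import functools\ncalib=functools.cache(cams.get_calibration)\ndef cam(n/; s/c=cams.get_calibration(n)/c=calib(n)/' h.py
cat > run1.py <<'E'
from wt import *
V={}
for f in('w3','w4'):
    s=pickle.load(open(f+'.pkl','rb')); im=cv2.imread(f'pics/{f}.png')[:,:,::-1].copy(); V[f]=(s,discs(im,s,.023))
    for o in V[f][1]: print(f,*o)
for a in V['w3'][1]:
  for b in V['w4'][1]:
    p,e=tri(ray('wrist',*a[3],V['w3'][0]),ray('wrist',*b[3],V['w4'][0])); print(p.round(4),e.round(4))
E
python3 run1.py
```

```text
w3 [ 420.9 -298.9] [61.  50.8] 86.4 [318.4 192.6] [ 0.4208 -0.2981]
w3 [ 411.9 -230.7] [50.8 60.2] 10.7 [306.3 104.6] [ 0.4115 -0.2298]
w3 [ 454.3 -220.6] [122.9 343.5] 89.9 [397.7  63.3] [ 0.4802 -0.2007]
w4 [ 421.  -298.9] [61.8 50.7] 85.8 [319.8 206.2] [ 0.4209 -0.298 ]
w4 [ 411.5 -231.1] [50.7 60.1] 12.9 [306.4 106.1] [ 0.4117 -0.2298]
w4 [ 454.1 -224.6] [339.8 114.4] 0.1 [416.7  65.9] [ 0.4838 -0.205 ]
[ 0.4209 -0.2981  0.0228] 0.0001
[ 0.4204 -0.2453  0.3355] 0.001
[ 0.4176 -0.2474  0.3124] 0.0058
[ 0.4192 -0.2433  0.2934] 0.0008
[ 0.4104 -0.2276 -0.0208] 0.0001
[ 0.4189 -0.2436  0.297 ] 0.0
[ 0.4219 -0.2409  0.3119] 0.0055
[ 0.4207 -0.2449  0.3309] 0.0001
[ 0.4628 -0.2155  0.1121] 0.004
```

Emit:
step_arm(increments=[[[1,10,-30],[0,0,-0.07]],[[1,9,-30],[0,0,0]],[[0,0,-30],[0,0,0]],[[0,0,-25],[0,0,0]],[[0,0,-13],[0,0,0]],[[0,0,0],[0,0,0]],[[0,0,0],[0,0,0]]], grip_force=70)

```text
time: 5.1
eef_pos: [0.4219, -0.3007, 0.0265]
tcp_rot: [0.731, 0.682, 0.0, 0.0]
contact_force: [0.3, -0.0, 0.1]
opening: 0.702
finger_force: 0.0
```

Emit:
step_arm(increments=[[[-1,2,-8],[0,0,0]],[[0,0,-5],[0,0,0]],[[0,0,0],[0,0,0]],[[0,0,0],[0,0,0]],[[0,0,0],[0,0,0]]])

```text
time: 5.52
eef_pos: [0.4208, -0.2989, 0.0134]
tcp_rot: [0.731, 0.682, -0.0, 0.0]
contact_force: [0.3, -0.6, 0.2]
opening: 0.697
finger_force: 0.0
```

Emit:
step_arm(increments=[[[0,0,-2],[0,0,0]],[[0,0,0],[0,0,0]],[[0,0,0],[0,0,0]]])

```text
time: 5.77
eef_pos: [0.4205, -0.2986, 0.0109]
tcp_rot: [0.731, 0.682, 0.0, -0.0]
contact_force: [-0.1, 0.0, 0.7]
opening: 0.699
finger_force: 0.0
```

Emit:
step_arm(increments=[[[0,0,0],[0,0,0]],[[0,0,0],[0,0,0]],[[0,0,0],[0,0,0]],[[0,0,0],[0,0,0]],[[0,0,0],[0,0,0]]], fingers=-1)

```text
time: 6.18
eef_pos: [0.4208, -0.299, 0.0117]
tcp_rot: [0.731, 0.682, -0.0, 0.0]
contact_force: [-1.1, 1.0, 5.1]
opening: 0.559
finger_force: 72.0
```

Emit:
step_arm(increments=[[[0,0,10],[0,0,0]],[[0,0,30],[0,0,0]],[[0,0,35],[0,0,0]],[[0,0,35],[0,0,0]],[[0,0,0],[0,0,0]],[[0,0,0],[0,0,0]]])

```text
time: 6.68
eef_pos: [0.4217, -0.2998, 0.1237]
tcp_rot: [0.731, 0.682, 0.0, 0.003]
contact_force: [-0.2, -0.1, -2.0]
opening: 0.563
finger_force: 72.1
```

```bash
python3 - <<'E'
from h import *
s,im=snap('wrist','w5'); print(s['eef_pos'],s['opening'])
c=im[100:400,200:440,::-1]; cv2.imwrite('pics/w5c.png',cv2.resize(c,None,fx=2,fy=2,interpolation=cv2.INTER_CUBIC))
E
```

```text
[ 0.42169116 -0.29984088  0.12369147] 0.5633059449409947
```

View pics/w5c.png

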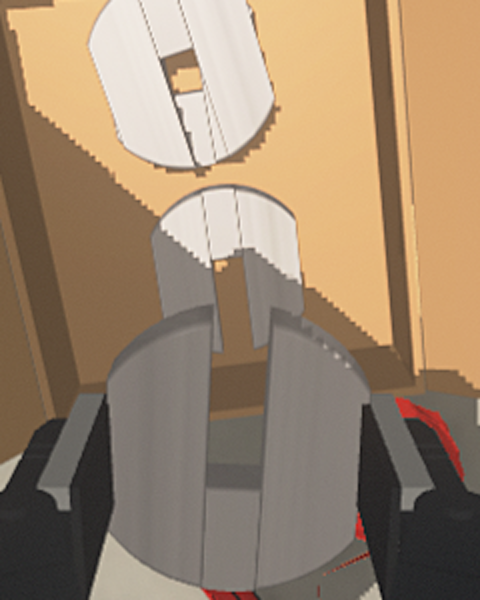

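Holding the right-top weight, slot mouth towards tool +x; the weight below has its mouth the other way, as predicted. Now to the press.

Emit:
step_arm(increments=[[[12,30,15],[0,0,0]],[[16,34,10],[0,0,0]],[[16,34,10],[0,0,0]],[[16,34,10],[0,0,0]],[[16,34,10],[0,0,0.035]],[[16,34,10],[0,0,0.035]]])

```text
time: 7.23
eef_pos: [0.5113, -0.0963, 0.1835]
tcp_rot: [0.706, 0.708, -0.001, -0.002]
contact_force: [0.2, -0.3, -1.1]
opening: 0.559
finger_force: 72.2
```

Emit:
step_arm(increments=[[[16,34,5],[0,0,0]],[[16,34,5],[0,0,0]],[[16,34,0],[0,0,0]],[[16,34,0],[0,0,0]],[[16,34,0],[0,0,0]],[[16,30,0],[0,0,0]],[[0,0,0],[0,0,0]],[[0,0,0],[0,0,0]]])

```text
time: 7.9
eef_pos: [0.6073, 0.103, 0.1924]
tcp_rot: [0.706, 0.709, -0.002, -0.002]
contact_force: [-0.7, -0.7, -0.6]
opening: 0.559
finger_force: 72.2
```

```bash
python3 - <<'E'
from h import *
import pickle
s,im=snap('wrist','w6'); pickle.dump(s,open('w6.pkl','wb')); print(s['eef_pos'],s['opening'],s['tcp_rot'],s['qpos'])
E
```

```text
[0.60726973 0.10302311 0.19244874] 0.5588979471319516 [ 0.70562838  0.70857616 -0.00213857 -0.00195875] [ 3.59587539e-03  1.94929920e-01  1.75908064e+00 -2.64131224e-04
  1.19337697e+00 -4.74886807e-04]
```

View pics/w6.png

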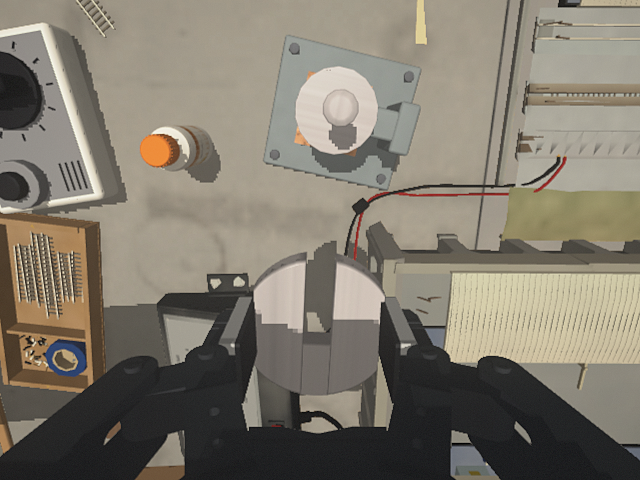

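Wrist: grey press at (342,112); button head circle about (341,107), pan circle (337,110) r≈41; glue (175,148); timer left. Take a second view from 45 mm aside for the height.

Emit:
step_arm(increments=[[[-22,10,0],[0,0,0]],[[-22,10,0],[0,0,0]],[[0,0,0],[0,0,0]],[[0,0,0],[0,0,0]],[[0,0,0],[0,0,0]]])

```text
time: 8.37
eef_pos: [0.5644, 0.1202, 0.1955]
tcp_rot: [0.707, 0.707, -0.0, 0.0]
contact_force: [-0.6, -0.0, -1.1]
opening: 0.559
finger_force: 72.2
```

```bash
cat > press.py <<'E'
from h import *
import pickle
s,im=snap('wrist','w7'); pickle.dump(s,open('w7.pkl','wb')); print(s['eef_pos'])
S={'w6':pickle.load(open('w6.pkl','rb')),'w7':s}; res={}
for f,st in S.items():
    g=cv2.cvtColor(cv2.imread(f'pics/{f}.png'),cv2.COLOR_BGR2GRAY)
    for nm,p,rr in(('head',(.614,.178,.137),(14,24)),('pan',(.614,.178,.085),(35,48))):
        u,v=proj('wrist',p,st); u,v=int(u),int(v); x0,y0=max(u-65,0),max(v-65,0); w=cv2.resize(g[y0:v+65,x0:u+65],None,fx=3,fy=3,interpolation=cv2.INTER_CUBIC)
        c=cv2.HoughCircles(w,cv2.HOUGH_GRADIENT,1.5,20,param1=80,param2=20,minRadius=rr[0]*3,maxRadius=rr[1]*3)
        cs=[(x/3+x0,y/3+y0,r/3) for x,y,r in c[0][:3]]; print(f,nm,(u,v),np.round(cs,1).tolist()); res[f,nm]=cs[0]
        print('  on plane',onz('wrist',*cs[0][:2],p[2],st).round(4))
for nm in('head','pan'):
    p,e=tri(ray('wrist',*res['w6',nm][:2],S['w6']),ray('wrist',*res['w7',nm][:2],S['w7'])); print(nm,p.round(4),e.round(4))
E
python3 press.py
```

```text
[0.56438608 0.1202389  0.19545141]
w6 head (330, 125) [[341.20001220703125, 108.19999694824219, 17.399999618530273], [348.79998779296875, 128.8000030517578, 20.399999618530273], [334.79998779296875, 106.19999694824219, 22.0]]
  on plane [0.6194 0.186  0.137 ]
w6 pan (327, 125) [[336.79998779296875, 108.19999694824219, 41.0], [336.20001220703125, 115.80000305175781, 38.400001525878906], [329.79998779296875, 110.19999694824219, 47.70000076293945]]
  on plane [0.6194 0.1881 0.085 ]
w7 head (411, 159) [[421.20001220703125, 143.8000030517578, 16.5], [411.20001220703125, 155.1999969482422, 20.399999618530273], [413.79998779296875, 198.1999969482422, 20.399999618530273]]
  on plane [0.6185 0.1861 0.137 ]
w7 pan (392, 152) [[404.79998779296875, 140.8000030517578, 43.29999923706055], [396.79998779296875, 136.1999969482422, 43.900001525878906], [398.20001220703125, 143.1999969482422, 36.70000076293945]]
  on plane [0.6216 0.1856 0.085 ]
head [0.6196 0.186  0.1332] 0.0002
pan [0.6185 0.1868 0.1001] 0.0014
```

Emit:
step_arm(increments=[[[18,4,-20],[0,0,0]],[[18,4,-25],[0,0,0]],[[18,3,-25],[0,0,0]],[[0,0,-25],[0,0,0]],[[0,0,-10],[0,0,0]],[[0,0,0],[0,0,0]],[[0,0,0],[0,0,0]],[[0,0,0],[0,0,0]]])

```text
time: 9.08
eef_pos: [0.6197, 0.1321, 0.0928]
tcp_rot: [0.707, 0.707, 0.001, 0.001]
contact_force: [0.7, 0.1, -0.3]
opening: 0.559
finger_force: 72.2
```

Emit:
step_arm(increments=[[[-0.5,0,-6],[0,0,0]],[[0,10,0],[0,0,0]],[[0,10,0],[0,0,0]],[[0,10,0],[0,0,0]],[[0,10,0],[0,0,0]],[[0,7,0],[0,0,0]],[[0,0,0],[0,0,0]],[[0,0,0],[0,0,0]]])

```text
time: 9.75
eef_pos: [0.6179, 0.1802, 0.0849]
tcp_rot: [0.706, 0.708, -0.0, 0.0]
contact_force: [-0.5, -0.3, -1.1]
opening: 0.56
finger_force: 72.3
```

Emit:
step_arm(increments=[[[0.5,6,0],[0,0,0]],[[0,0,0],[0,0,0]],[[0,0,0],[0,0,0]]])

```text
time: 10.0
eef_pos: [0.6185, 0.1853, 0.0848]
tcp_rot: [0.707, 0.707, -0.0, 0.0]
contact_force: [0.6, -0.1, -1.3]
opening: 0.558
finger_force: 72.3
```

Emit:
step_arm(increments=[[[0,2,0],[0,0,0]],[[0,0,0],[0,0,0]],[[0,0,0],[0,0,0]]])

```text
time: 10.25
eef_pos: [0.6185, 0.1872, 0.0849]
tcp_rot: [0.707, 0.707, -0.0, -0.0]
contact_force: [0.1, 1.0, -1.6]
opening: 0.562
finger_force: 72.3
```

```bash
python3 - <<'E'
from h import *
s,im=snap('wrist','w8'); print(s['eef_pos'],s['contact_force'])
c=im[170:450,180:460,::-1]; cv2.imwrite('pics/w8c.png',cv2.resize(c,None,fx=2,fy=2,interpolation=cv2.INTER_CUBIC))
E
```

```text
[0.61850399 0.18723577 0.0848794 ] [ 0.10742346  1.01079885 -1.57414435]
```

View pics/w8c.png

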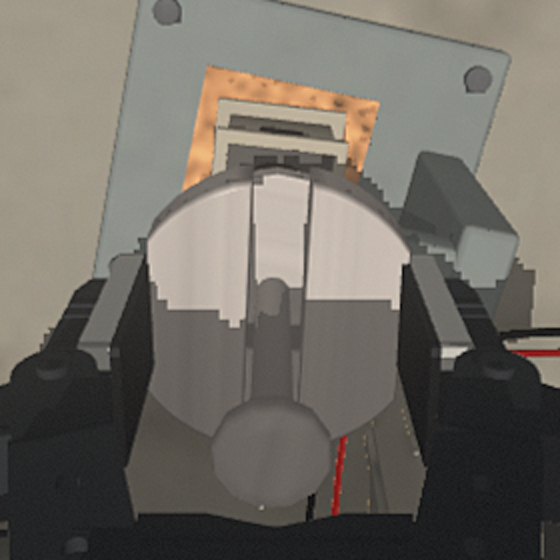

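The stem runs down the slot at about (275,300) in the crop, near the disc's centre. Lower, release, retreat upwards.

Emit:
step_arm(increments=[[[0,-0.5,-1.5],[0,0,0]],[[0,0,0],[0,0,0]],[[0,0,0],[0,0,0]]])

```text
time: 10.55
eef_pos: [0.6188, 0.1868, 0.0838]
tcp_rot: [0.707, 0.707, 0.0, 0.0]
contact_force: [-1.1, -0.0, 0.3]
opening: 0.558
finger_force: 72.4
```

Emit:
step_arm(increments=[[[0,0,0],[0,0,0]],[[0,0,0],[0,0,0]],[[0,0,0],[0,0,0]]], fingers=0.4)

```text
time: 10.8
eef_pos: [0.6186, 0.1868, 0.0836]
tcp_rot: [0.707, 0.707, 0.0, 0.0]
contact_force: [-0.3, -0.1, 0.1]
opening: 0.701
finger_force: 0.0
```

Emit:
step_arm(increments=[[[0,0,20],[0,0,0]],[[0,0,30],[0,0,0]],[[0,0,35],[0,0,0]],[[0,-40,10],[0,0,0]],[[0,-40,5],[0,0,0]],[[0,0,0],[0,0,0]],[[0,0,0],[0,0,0]]])

```text
time: 11.38
eef_pos: [0.619, 0.1051, 0.1843]
tcp_rot: [0.708, 0.706, 0.001, 0.0]
contact_force: [-0.3, 0.3, -0.0]
opening: 0.7
finger_force: 0.0
```

```bash
python3 - <<'E'
from wt import *
s,im=snap('wrist','w9'); print(s['eef_pos'])
for z in(.095,): 
  for o in discs(im,s,z,800,(.55,.69,.12,.25)): print(*o)
c=im[40:240,220:460,::-1]; cv2.imwrite('pics/w9c.png',cv2.resize(c,None,fx=2,fy=2,interpolation=cv2.INTER_CUBIC))
E
```

```text
[0.61896456 0.10510964 0.18430338]
[620.  128.7] [230.1 394.5] 89.9 [295.6 156.5] [0.6075 0.1624]
```

Emit:
step_arm(increments=[[[-17,-35,0],[0,0,0]],[[-17,-35,0],[0,0,0]],[[-17,-35,0],[0,0,0]],[[-17,-35,0],[0,0,0]],[[-17,-35,0],[0,0,0]],[[-17,-35,0],[0,0,0]],[[-17,-35,0],[0,0,0]]])

```text
time: 12.02
eef_pos: [0.4986, -0.1381, 0.1827]
tcp_rot: [0.706, 0.708, -0.0, -0.001]
contact_force: [-0.6, 0.5, -0.1]
opening: 0.699
finger_force: 0.0
```

Emit:
step_arm(increments=[[[-17,-35,-6],[0,0,0]],[[-17,-35,-6],[0,0,0]],[[-17,-35,-6],[0,0,0]],[[-15,-35,-6],[0,0,0]],[[-15,-35,-6],[0,0,0]],[[0,0,0],[0,0,0]],[[0,0,0],[0,0,0]],[[0,0,0],[0,0,0]]])

```text
time: 12.68
eef_pos: [0.4189, -0.312, 0.1528]
tcp_rot: [0.707, 0.708, 0.0, -0.001]
contact_force: [-0.0, 0.1, -0.7]
opening: 0.7
finger_force: 0.0
```

```bash
python3 - <<'E'
from wt import *
s,im=snap('wrist','w10'); print(s['eef_pos'],s['tcp_rot'])
for z in(.013,.023): 
  for o in discs(im,s,z): print(z,*o)
E
```

```text
[ 0.41890685 -0.31197713  0.15281464] [ 7.06525808e-01  7.07686800e-01  3.61445861e-04 -7.38881728e-04]
0.013 [ 421.  -297.9] [49.5 58.3] 3.1 [318.7 209.4] [ 0.421  -0.2975]
0.013 [ 411.5 -230.5] [52.3 62.4] 11.0 [305.1 114.1] [ 0.4113 -0.2293]
0.013 [ 455.4 -222.1] [352.5 125.9] 0.1 [409.   69.7] [ 0.4822 -0.2006]
0.023 [ 421.  -295.7] [47.8 56.3] 3.1 [318.7 209.4] [ 0.421  -0.2954]
0.023 [ 411.8 -230.7] [50.4 60.2] 11.0 [305.1 114.1] [ 0.4116 -0.2296]
0.023 [ 454.1 -222.6] [340.  121.5] 0.1 [409.   69.7] [ 0.48   -0.2019]
```

Emit:
step_arm(increments=[[[1,7,-35],[0,0,0.05]],[[1,7,-35],[0,0,0]],[[0,0,-35],[0,0,0]],[[0,0,-25],[0,0,0]],[[0,0,0],[0,0,0]],[[0,0,0],[0,0,0]]])

```text
time: 13.23
eef_pos: [0.4206, -0.297, 0.0225]
tcp_rot: [0.688, 0.726, 0.0, -0.002]
contact_force: [0.6, -0.4, 1.6]
opening: 0.699
finger_force: 0.0
```

Emit:
step_arm(increments=[[[0,0,-8],[0,0,0]],[[0,0,-4],[0,0,0]],[[0,0,0],[0,0,0]],[[0,0,0],[0,0,0]],[[0,0,0],[0,0,0]]])

```text
time: 13.65
eef_pos: [0.421, -0.2997, 0.0124]
tcp_rot: [0.689, 0.725, -0.0, 0.001]
contact_force: [0.8, 0.6, 0.2]
opening: 0.701
finger_force: 0.0
```

Emit:
step_arm(increments=[[[0,1.5,-5],[0,0,0]],[[0,0,-3.5],[0,0,0]],[[0,0,0],[0,0,0]],[[0,0,0],[0,0,0]]])

```text
time: 13.98
eef_pos: [0.4201, -0.2973, 0.0024]
tcp_rot: [0.689, 0.725, 0.0, -0.001]
contact_force: [0.2, -0.4, -0.5]
opening: 0.7
finger_force: 0.0
```

Emit:
step_arm(increments=[[[0,0,0],[0,0,0]],[[0,0,0],[0,0,0]],[[0,0,0],[0,0,0]],[[0,0,0],[0,0,0]],[[0,0,0],[0,0,0]]], fingers=-1)

```text
time: 14.4
eef_pos: [0.4207, -0.2979, 0.0032]
tcp_rot: [0.689, 0.725, -0.0, 0.0]
contact_force: [0.6, -0.3, 2.3]
opening: 0.569
finger_force: 50.3
```

Emit:
step_arm(increments=[[[0,0,10],[0,0,0]],[[0,0,30],[0,0,0]],[[0,0,35],[0,0,0]],[[0,0,35],[0,0,0]],[[0,0,0],[0,0,0]],[[0,0,0],[0,0,0]]])

```text
time: 14.9
eef_pos: [0.4217, -0.2988, 0.1158]
tcp_rot: [0.689, 0.725, -0.0, 0.003]
contact_force: [-0.4, 0.0, -1.4]
opening: 0.556
finger_force: 75.7
```

Emit:
step_arm(increments=[[[10,25,15],[0,0,-0.05]],[[13,35,15],[0,0,0]],[[13,35,15],[0,0,0]],[[13,35,5],[0,0,0]],[[13,35,0],[0,0,0]],[[13,35,0],[0,0,0]],[[13,35,0],[0,0,0]],[[13,35,0],[0,0,0]]])

```text
time: 15.57
eef_pos: [0.5202, -0.0254, 0.1606]
tcp_rot: [0.707, 0.707, -0.001, -0.002]
contact_force: [0.2, -0.0, -1.4]
opening: 0.555
finger_force: 75.7
```

Emit:
step_arm(increments=[[[13,35,0],[0,0,0]],[[13,35,0],[0,0,0]],[[13,35,0],[0,0,0]],[[13,35,0],[0,0,0]],[[13,35,0],[0,0,0]],[[13,35,0],[0,0,0]],[[13,35,0],[0,0,0]],[[5,25,0],[0,0,0]]])

```text
time: 16.23
eef_pos: [0.6169, 0.245, 0.1599]
tcp_rot: [0.706, 0.708, -0.001, -0.001]
contact_force: [-1.0, -0.7, -1.6]
opening: 0.556
finger_force: 75.7
```

Emit:
step_arm(increments=[[[0,0,-20],[0,0,0]],[[0,0,-20],[0,0,0]],[[0,0,-10],[0,0,0]],[[0,0,0],[0,0,0]],[[0,0,0],[0,0,0]],[[0,0,0],[0,0,0]]])

```text
time: 16.73
eef_pos: [0.6178, 0.242, 0.1134]
tcp_rot: [0.707, 0.707, 0.0, 0.0]
contact_force: [-0.4, -0.3, -1.2]
opening: 0.557
finger_force: 75.7
```

Emit:
step_arm(increments=[[[1,0,-10],[0,0,0]],[[0,0,-5.5],[0,0,0]],[[0,0,0],[0,0,0]],[[0,0,0],[0,0,0]],[[0,0,0],[0,0,0]]])

```text
time: 17.15
eef_pos: [0.6186, 0.2423, 0.0975]
tcp_rot: [0.707, 0.707, 0.0, 0.0]
contact_force: [0.0, -0.5, -0.6]
opening: 0.556
finger_force: 75.7
```

Emit:
step_arm(increments=[[[0,-10,0],[0,0,0]],[[0,-10,0],[0,0,0]],[[0,-10,0],[0,0,0]],[[0,-10,0],[0,0,0]],[[0,-8,0],[0,0,0]],[[0,0,0],[0,0,0]],[[0,0,0],[0,0,0]]])

```text
time: 17.73
eef_pos: [0.6186, 0.1935, 0.0975]
tcp_rot: [0.707, 0.707, 0.0, -0.0]
contact_force: [0.9, 0.5, -0.8]
opening: 0.556
finger_force: 75.7
```

Emit:
step_arm(increments=[[[0,-3.5,0],[0,0,0]],[[0,-3,0],[0,0,0]],[[0,0,0],[0,0,0]],[[0,0,0],[0,0,0]]])

```text
time: 18.07
eef_pos: [0.6185, 0.1879, 0.0974]
tcp_rot: [0.707, 0.707, 0.0, -0.0]
contact_force: [-0.0, 0.4, -1.0]
opening: 0.553
finger_force: 75.7
```

Emit:
step_arm(increments=[[[0,0,-1.5],[0,0,0]],[[0,0,0],[0,0,0]],[[0,0,0],[0,0,0]]])

```text
time: 18.32
eef_pos: [0.6183, 0.188, 0.0957]
tcp_rot: [0.707, 0.708, -0.0, -0.0]
contact_force: [0.4, 0.4, -1.5]
opening: 0.555
finger_force: 75.7
```

Emit:
step_arm(increments=[[[0,-1,-0.7],[0,0,0]],[[0,0,0],[0,0,0]],[[0,0,0],[0,0,0]]])

```text
time: 18.57
eef_pos: [0.6187, 0.187, 0.0954]
tcp_rot: [0.707, 0.707, 0.0, 0.0]
contact_force: [-0.0, 1.2, -0.9]
opening: 0.555
finger_force: 75.8
```

Emit:
step_arm(increments=[[[0,0,0],[0,0,0]],[[0,0,0],[0,0,0]],[[0,0,0],[0,0,0]]], fingers=0.4)

```text
time: 18.82
eef_pos: [0.6188, 0.1868, 0.0955]
tcp_rot: [0.707, 0.707, 0.0, 0.0]
contact_force: [0.6, 0.2, -0.1]
opening: 0.7
finger_force: 0.0
```

Emit:
step_arm(increments=[[[0,0,20],[0,0,0]],[[0,0,30],[0,0,0]],[[0,0,35],[0,0,0]],[[-10,-35,5],[0,0,0]],[[-15,-35,0],[0,0,0]],[[0,0,0],[0,0,0]],[[0,0,0],[0,0,0]]])

```text
time: 19.4
eef_pos: [0.5932, 0.1154, 0.1857]
tcp_rot: [0.708, 0.707, 0.0, 0.0]
contact_force: [-0.4, -0.2, 0.8]
opening: 0.703
finger_force: 0.0
```

```bash
python3 - <<'E'
from wt import *
s,im=snap('wrist','w11'); print(s['eef_pos'])
u,v=map(int,proj('wrist',(.619,.1865,.105),s)); print(u,v)
c=im[max(v-110,0):v+110,max(u-140,0):u+140,::-1]; cv2.imwrite('pics/w11c.png',cv2.resize(c,None,fx=2,fy=2,interpolation=cv2.INTER_CUBIC))
E
```

```text
[0.59319185 0.11541833 0.18566459]
360 132
```

View pics/w11c.png

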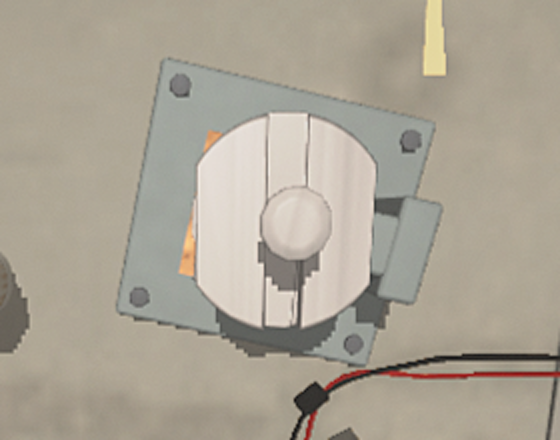

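Both weights sit flat and centred (disc (286,220), head (296,222)), mouths +y and −y. Next: left-top weight.

Emit:
step_arm(increments=[[[-18,-34,0],[0,0,0]],[[-18,-34,0],[0,0,0]],[[-18,-34,0],[0,0,0]],[[-18,-34,0],[0,0,0]],[[-18,-34,0],[0,0,0]],[[-18,-34,0],[0,0,0.06]],[[-18,-34,-10],[0,0,0.06]],[[-18,-34,-10],[0,0,0.07]]])

```text
time: 20.12
eef_pos: [0.4498, -0.1562, 0.166]
tcp_rot: [0.635, 0.773, 0.0, 0.001]
contact_force: [-0.9, 0.1, -0.3]
opening: 0.699
finger_force: 0.0
```

Emit:
step_arm(increments=[[[-18,-34,-15],[0,0,0]],[[-19,-37,-15],[0,0,0]],[[0,0,-35],[0,0,0]],[[0,0,-35],[0,0,0]],[[0,0,-30],[0,0,0]],[[0,0,0],[0,0,0]],[[0,0,0],[0,0,0]],[[0,0,0],[0,0,0]]])

```text
time: 20.78
eef_pos: [0.4151, -0.2245, 0.0376]
tcp_rot: [0.636, 0.772, 0.0, 0.001]
contact_force: [0.4, -0.1, 0.0]
opening: 0.7
finger_force: 0.0
```

Emit:
step_arm(increments=[[[-3.5,-6,-5],[0,0,0]],[[0,0,-10],[0,0,0]],[[0,0,-5],[0,0,0]],[[0,0,0],[0,0,0]],[[0,0,0],[0,0,0]],[[0,0,0],[0,0,0]]])

```text
time: 21.28
eef_pos: [0.4102, -0.2301, 0.0162]
tcp_rot: [0.636, 0.771, 0.0, 0.0]
contact_force: [0.8, 0.0, 0.4]
opening: 0.703
finger_force: 0.0
```

Emit:
step_arm(increments=[[[1,0,-4],[0,0,0]],[[0,0,0],[0,0,0]],[[0,0,0],[0,0,0]]])

```text
time: 21.53
eef_pos: [0.411, -0.2299, 0.0119]
tcp_rot: [0.636, 0.771, 0.0, -0.0]
contact_force: [0.8, -0.0, -0.6]
opening: 0.698
finger_force: 0.0
```

Emit:
step_arm(increments=[[[0,0,0],[0,0,0]],[[0,0,0],[0,0,0]],[[0,0,0],[0,0,0]],[[0,0,0],[0,0,0]],[[0,0,0],[0,0,0]]], fingers=-1)

```text
time: 21.95
eef_pos: [0.4114, -0.2303, 0.0127]
tcp_rot: [0.636, 0.771, -0.0, 0.0]
contact_force: [-1.9, 1.0, 6.0]
opening: 0.555
finger_force: 72.3
```

Emit:
step_arm(increments=[[[0,0,10],[0,0,0]],[[0,0,30],[0,0,0]],[[0,0,35],[0,0,0]],[[0,0,35],[0,0,0]],[[0,0,0],[0,0,0]],[[0,0,0],[0,0,0]]])

```text
time: 22.45
eef_pos: [0.4123, -0.231, 0.1246]
tcp_rot: [0.636, 0.771, -0.0, 0.003]
contact_force: [-0.8, -0.5, -1.4]
opening: 0.562
finger_force: 72.5
```

```bash
python3 - <<'E'
from wt import *
s,im=snap('wrist','w12'); print(s['eef_pos'],s['opening'])
for o in discs(im,s,.013): print(*o)
for o in discs(im,s,s['eef_pos'][2]+.01,800,(.3,.5,-.35,-.1)): print('held',*o)
E
```

```text
[ 0.41228615 -0.2310033   0.12455465] 0.5618568372734976
[ 429.  -281.7] [148.9 118.6] 74.7 [309.2 300.8] [ 0.4172 -0.2796]
held [ 362.6 -308.5] [36.2 17. ] 65.8 [166.4 459.2] [ 0.3605 -0.3079]
held [ 436.  -269.2] [17.8 13.6] 17.8 [353.5 415.5] [ 0.4363 -0.2696]
held [ 489.5 -255.1] [10.1 26.9] 54.2 [484.4 408.1] [ 0.4896 -0.2557]
held [ 407.2 -273.2] [35.8 18.8] 3.5 [284.4 411.2] [ 0.4073 -0.2729]
held [ 414.2 -221.7] [77.4 61.7] 74.7 [309.2 300.8] [ 0.4081 -0.2206]
held [ 426.2 -171.8] [182.4 111.2] 11.0 [403.  134.6] [ 0.4276 -0.1549]
held [ 313.5 -147. ] [31.4 25.6] 0.4 [60.1 34.8] [ 0.3159 -0.1462]
```

Emit:
step_arm(increments=[[[12,25,20],[0,0,-0.118]],[[17,28,20],[0,0,-0.118]],[[17,28,20],[0,0,-0.118]],[[17,28,5],[0,0,-0.118]],[[17,28,0],[0,0,-0.118]],[[17,28,0],[0,0,-0.118]],[[17,28,0],[0,0,-0.118]],[[17,28,0],[0,0,-0.118]]])

```text
time: 23.17
eef_pos: [0.5395, -0.0096, 0.1826]
tcp_rot: [0.917, 0.4, -0.002, -0.002]
contact_force: [-0.5, -1.0, -2.3]
opening: 0.554
finger_force: 72.6
```

Emit:
step_arm(increments=[[[17,28,0],[0,0,-0.118]],[[17,28,0],[0,0,-0.118]],[[17,28,0],[0,0,-0.118]],[[17,28,0],[0,0,-0.118]],[[17,28,0],[0,0,-0.118]],[[17,28,0],[0,0,-0.118]],[[25,28,0],[0,0,-0.113]],[[0,0,0],[0,0,0]]])

```text
time: 23.83
eef_pos: [0.6684, 0.189, 0.1805]
tcp_rot: [1.0, 0.003, -0.002, -0.001]
contact_force: [-0.8, -1.1, -1.8]
opening: 0.557
finger_force: 72.5
```

```bash
python3 - <<'E'
from h import *
s,im=snap('wrist','w13'); print(s['eef_pos'],s['tcp_rot'],s['qpos'],2*np.arctan2(s['tcp_rot'][1],s['tcp_rot'][0]))
E
```

```text
[0.66839652 0.18899021 0.18046253] [ 9.99991615e-01  3.22727254e-03 -2.38101840e-03 -8.27655146e-04] [0.1289671  0.37131974 1.5640092  0.00239284 1.21078152 1.69246082] 0.0064545767818405654
```

Emit:
step_arm(increments=[[[5,-2,-20],[0,0,0]],[[0,0,-25],[0,0,0]],[[0,0,-17],[0,0,0]],[[0,0,0],[0,0,0]],[[0,0,0],[0,0,0]],[[0,0,0],[0,0,0]]])

```text
time: 24.38
eef_pos: [0.6726, 0.182, 0.124]
tcp_rot: [1.0, 0.003, -0.0, 0.0]
contact_force: [-0.2, -0.0, -1.3]
opening: 0.56
finger_force: 72.5
```

Emit:
step_arm(increments=[[[0,4.5,-10],[0,0,0]],[[0,0,-6],[0,0,0]],[[0,0,0],[0,0,0]],[[0,0,0],[0,0,0]],[[0,0,0],[0,0,0]]])

```text
time: 24.8
eef_pos: [0.6728, 0.1871, 0.1081]
tcp_rot: [1.0, 0.004, 0.0, -0.0]
contact_force: [-0.2, -0.6, -1.9]
opening: 0.557
finger_force: 72.5
```

```bash
python3 - <<'E'
from h import *
s,im=snap('wrist','w14'); print(s['eef_pos'])
c=im[180:480,170:470,::-1]; cv2.imwrite('pics/w14c.png',cv2.resize(c,None,fx=2,fy=2,interpolation=cv2.INTER_CUBIC))
E
```

```text
[0.67282396 0.1870609  0.10807737]
```

View pics/w14c.png

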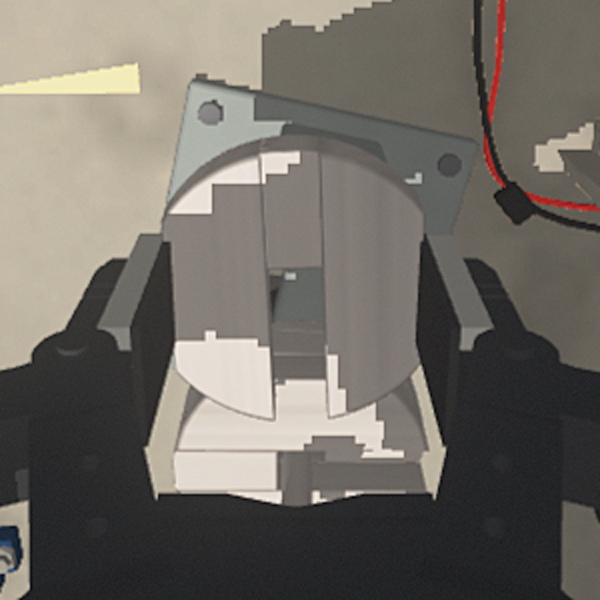

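Slot mouth faces the stem: slot centre (302,405), stem (297,480). Aligned, so slide in.

Emit:
step_arm(increments=[[[-10,0,0],[0,0,0]],[[-10,0,0],[0,0,0]],[[-10,0,0],[0,0,0]],[[-10,0,0],[0,0,0]],[[-8,0,0],[0,0,0]],[[0,0,0],[0,0,0]],[[0,0,0],[0,0,0]]])

```text
time: 25.43
eef_pos: [0.6249, 0.1871, 0.1083]
tcp_rot: [1.0, 0.004, 0.001, -0.0]
contact_force: [-1.3, -0.4, -1.6]
opening: 0.561
finger_force: 72.6
```

Emit:
step_arm(increments=[[[-3,-0.3,0],[0,0,0]],[[-3,0,-1],[0,0,0]],[[0,0,0],[0,0,0]],[[0,0,0],[0,0,0]]])

```text
time: 25.77
eef_pos: [0.6187, 0.1866, 0.1066]
tcp_rot: [1.0, 0.003, -0.0, 0.0]
contact_force: [-0.0, -0.6, -1.3]
opening: 0.558
finger_force: 72.6
```

Emit:
step_arm(increments=[[[0,0,-1.5],[0,0,0]],[[0,0,0],[0,0,0]],[[0,0,0],[0,0,0]]])

```text
time: 26.02
eef_pos: [0.6187, 0.1866, 0.1051]
tcp_rot: [1.0, 0.003, -0.0, 0.0]
contact_force: [-0.3, -0.8, -2.2]
opening: 0.558
finger_force: 72.6
```

Emit:
step_arm(increments=[[[0,0,-0.5],[0,0,0]],[[0,0,0],[0,0,0]],[[0,0,0],[0,0,0]]], fingers=0.4)

```text
time: 26.27
eef_pos: [0.6192, 0.1868, 0.1054]
tcp_rot: [1.0, 0.004, 0.001, -0.0]
contact_force: [0.5, 0.3, 0.1]
opening: 0.704
finger_force: 0.0
```

Emit:
step_arm(increments=[[[0,0,20],[0,0,0]],[[0,0,30],[0,0,0]],[[0,0,30],[0,0,0]],[[-15,-30,0],[0,0,0.105]],[[-15,-30,0],[0,0,0.105]],[[-15,-30,0],[0,0,0.105]],[[-15,-30,0],[0,0,0.105]],[[-15,-30,0],[0,0,0.105]]])

```text
time: 26.93
eef_pos: [0.5431, 0.0356, 0.1855]
tcp_rot: [0.964, 0.266, 0.001, 0.0]
contact_force: [0.6, 0.1, -0.2]
opening: 0.7
finger_force: 0.0
```

Emit:
step_arm(increments=[[[-12,-33,0],[0,0,0.105]],[[-12,-33,0],[0,0,0.105]],[[-12,-33,0],[0,0,0.105]],[[-12,-33,0],[0,0,0.105]],[[-12,-33,0],[0,0,0.105]],[[-12,-33,0],[0,0,0.105]],[[-12,-33,0],[0,0,0.105]],[[-12,-33,-10],[0,0,0.105]]])

```text
time: 27.6
eef_pos: [0.4483, -0.2299, 0.1776]
tcp_rot: [0.772, 0.635, 0.001, 0.003]
contact_force: [1.5, -0.1, 0.3]
opening: 0.7
finger_force: 0.0
```

Emit:
step_arm(increments=[[[-12,-33,-10],[0,0,0.105]],[[-12,-33,-10],[0,0,0.105]],[[-5,-10,-10],[0,0,0]],[[0,0,0],[0,0,0]],[[0,0,0],[0,0,0]],[[0,0,0],[0,0,0]]])

```text
time: 28.1
eef_pos: [0.4193, -0.3024, 0.1452]
tcp_rot: [0.703, 0.711, 0.0, 0.0]
contact_force: [0.2, 0.1, -0.4]
opening: 0.702
finger_force: 0.0
```

```bash
python3 - <<'E'
from wt import *
s,im=snap('wrist','w15'); print(s['eef_pos'],2*np.arctan2(s['tcp_rot'][1],s['tcp_rot'][0]))
for o in discs(im,s,.013): print(*o)
E
```

```text
[ 0.41925364 -0.3024425   0.145243  ] 1.5818757287129932
[ 411.4 -232.3] [49.3 58.6] 5.6 [305.2 130.3] [ 0.4113 -0.2309]
[ 455.6 -218.7] [351.9 134.4] 0.7 [405.4  77.1] [ 0.4779 -0.1962]
```

Emit:
step_arm(increments=[[[-4,36,-10],[0,0,0.086]],[[-4,35,-15],[0,0,0]],[[0,0,-30],[0,0,0]],[[0,0,-35],[0,0,0]],[[0,0,-30],[0,0,0]],[[0,0,0],[0,0,0]],[[0,0,0],[0,0,0]],[[0,0,0],[0,0,0]]])

```text
time: 28.82
eef_pos: [0.4122, -0.2327, 0.0268]
tcp_rot: [0.672, 0.741, 0.0, 0.002]
contact_force: [0.1, -0.5, -0.4]
opening: 0.7
finger_force: 0.0
```

Emit:
step_arm(increments=[[[-0.5,1,-8],[0,0,0]],[[0,0,-8],[0,0,0]],[[0,0,-5],[0,0,0]],[[0,0,0],[0,0,0]],[[0,0,0],[0,0,0]],[[0,0,0],[0,0,0]]])

```text
time: 29.32
eef_pos: [0.4103, -0.2315, 0.004]
tcp_rot: [0.672, 0.741, -0.0, 0.0]
contact_force: [0.7, 0.6, 0.2]
opening: 0.7
finger_force: 0.0
```

Emit:
step_arm(increments=[[[0.5,0,-0.7],[0,0,0]],[[0,0,0],[0,0,0]]])

```text
time: 29.48
eef_pos: [0.4109, -0.2315, 0.0033]
tcp_rot: [0.672, 0.741, 0.0, 0.0]
contact_force: [-0.0, 0.6, 0.6]
opening: 0.698
finger_force: 0.0
```

Emit:
step_arm(increments=[[[0,0,0],[0,0,0]],[[0,0,0],[0,0,0]],[[0,0,0],[0,0,0]],[[0,0,0],[0,0,0]],[[0,0,0],[0,0,0]]], fingers=-1)

```text
time: 29.9
eef_pos: [0.4111, -0.2317, 0.0039]
tcp_rot: [0.672, 0.741, -0.0, 0.0]
contact_force: [-0.3, 1.6, 5.4]
opening: 0.554
finger_force: 72.6
```

Emit:
step_arm(increments=[[[0,0,10],[0,0,0]],[[0,0,30],[0,0,0]],[[0,0,35],[0,0,0]],[[0,0,35],[0,0,0]],[[0,0,0],[0,0,0]],[[0,0,0],[0,0,0]]])

```text
time: 30.4
eef_pos: [0.4119, -0.2323, 0.1157]
tcp_rot: [0.672, 0.741, 0.0, 0.003]
contact_force: [0.6, 0.2, -3.7]
opening: 0.557
finger_force: 72.9
```

Emit:
step_arm(increments=[[[9,25,20],[0,0,-0.119]],[[11,30,20],[0,0,-0.119]],[[11,30,15],[0,0,-0.119]],[[11,30,0],[0,0,-0.119]],[[11,30,0],[0,0,-0.119]],[[11,30,0],[0,0,-0.119]],[[11,30,0],[0,0,-0.119]],[[11,30,0],[0,0,-0.119]]])

```text
time: 31.07
eef_pos: [0.4938, 0.001, 0.1648]
tcp_rot: [0.935, 0.356, -0.002, -0.001]
contact_force: [0.7, -0.3, -1.8]
opening: 0.555
finger_force: 72.9
```

Emit:
step_arm(increments=[[[11,30,0],[0,0,-0.119]],[[11,30,0],[0,0,-0.119]],[[11,30,0],[0,0,-0.119]],[[11,30,0],[0,0,-0.119]],[[11,30,0],[0,0,-0.119]],[[8,32,0],[0,0,-0.119]],[[0,0,0],[0,0,0]],[[0,0,0],[0,0,0]]])

```text
time: 31.73
eef_pos: [0.5567, 0.1824, 0.1645]
tcp_rot: [1.0, 0.012, -0.003, 0.0]
contact_force: [-0.3, -1.0, -1.3]
opening: 0.558
finger_force: 72.9
```

Emit:
step_arm(increments=[[[0,0,-15],[0,0,0]],[[0,0,-15],[0,0,0]],[[0,0,-10],[0,0,0]],[[0,0,0],[0,0,0]],[[0,0,0],[0,0,0]],[[0,0,0],[0,0,0]]])

```text
time: 32.23
eef_pos: [0.5585, 0.1806, 0.1278]
tcp_rot: [1.0, 0.01, 0.0, 0.0]
contact_force: [0.5, -0.0, -1.4]
opening: 0.554
finger_force: 72.9
```

Emit:
step_arm(increments=[[[0,6,-5],[0,0,-0.02]],[[0,0,-4.5],[0,0,0]],[[0,0,0],[0,0,0]],[[0,0,0],[0,0,0]],[[0,0,0],[0,0,0]]])

```text
time: 32.65
eef_pos: [0.5584, 0.187, 0.1184]
tcp_rot: [1.0, -0.0, 0.0, -0.0]
contact_force: [0.9, 0.3, -1.3]
opening: 0.552
finger_force: 72.9
```

```bash
python3 - <<'E'
from h import *
s,im=snap('wrist','w16'); print(s['eef_pos'])
g=cv2.cvtColor(im,cv2.COLOR_RGB2GRAY)
for z in(.131,.137): print(proj('wrist',(.619,.1865,z),s))
u,v=map(int,proj('wrist',(.619,.1865,.137),s)); x0,y0=u-60,max(v-60,0)
w=cv2.resize(g[y0:v+60,x0:u+60],None,fx=3,fy=3)
c=cv2.HoughCircles(w,cv2.HOUGH_GRADIENT,1.5,20,param1=80,param2=20,minRadius=45,maxRadius=100)
for x,y,r in c[0][:3]: print(x/3+x0,y/3+y0,r/3, onz('wrist',x/3+x0,y/3+y0,.137,s))
cv2.imwrite('pics/w16c.png',cv2.resize(im[100:420,160:480,::-1],None,fx=1.8,fy=1.8))
E
```

```text
[0.55844201 0.18702825 0.11839611]
(np.float64(319.0048458018759), np.float64(172.66528239517595))
(np.float64(319.0907868488896), np.float64(174.85920345210008))
319.25 174.75 26.35 [0.61903486 0.18644881 0.137     ]
326.25 173.25 32.5 [0.61951278 0.18419968 0.137     ]
284.25 207.75 23.6 [0.60823173 0.1979853  0.137     ]
```

View pics/w16c.png

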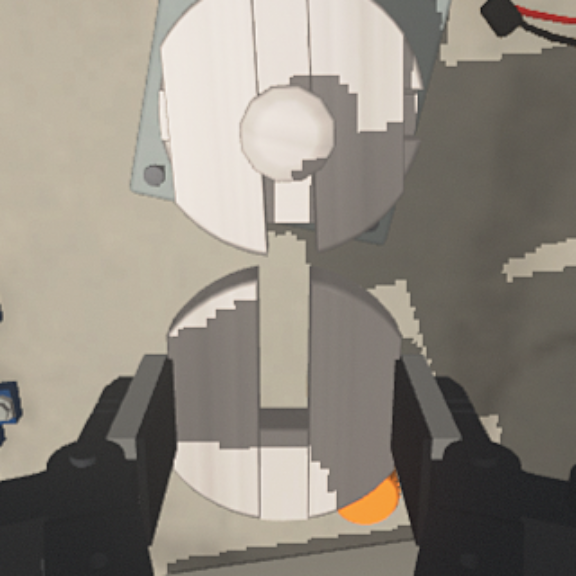

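Third weight sits flat, mouth −x; held weight's slot (285,330) lines up with the head (287,133). Slide in.

Emit:
step_arm(increments=[[[12,0,0],[0,0,0]],[[12,0,0],[0,0,0]],[[10,0,0],[0,0,0]],[[10,0,0],[0,0,0]],[[10,0,0],[0,0,0]],[[0,0,0],[0,0,0]],[[0,0,0],[0,0,0]]])

```text
time: 33.28
eef_pos: [0.6126, 0.1871, 0.1178]
tcp_rot: [1.0, -0.0, -0.0, 0.0]
contact_force: [0.2, 0.3, -1.0]
opening: 0.558
finger_force: 72.9
```

Emit:
step_arm(increments=[[[3,0,0],[0,0,0]],[[3,0,-1],[0,0,0]],[[0,0,0],[0,0,0]],[[0,0,0],[0,0,0]]])

```text
time: 33.62
eef_pos: [0.6181, 0.1872, 0.1168]
tcp_rot: [1.0, -0.0, -0.0, 0.0]
contact_force: [-0.5, 0.2, -1.5]
opening: 0.559
finger_force: 72.9
```

Emit:
step_arm(increments=[[[0.5,-0.5,-1.3],[0,0,0]],[[0,0,0],[0,0,0]],[[0,0,0],[0,0,0]]])

```text
time: 33.87
eef_pos: [0.6188, 0.1868, 0.116]
tcp_rot: [1.0, -0.0, 0.0, -0.0]
contact_force: [0.9, 0.2, 0.7]
opening: 0.562
finger_force: 73.1
```

Emit:
step_arm(increments=[[[0,0,0],[0,0,0]],[[0,0,0],[0,0,0]],[[0,0,0],[0,0,0]]], fingers=0.4)

```text
time: 34.12
eef_pos: [0.619, 0.1866, 0.116]
tcp_rot: [1.0, -0.0, 0.0, -0.0]
contact_force: [-0.1, -0.1, -0.8]
opening: 0.703
finger_force: 0.0
```

Emit:
step_arm(increments=[[[0,0,20],[0,0,0]],[[0,0,30],[0,0,0]],[[0,0,30],[0,0,0]],[[-10,0,0],[0,0,0.12]],[[-15,-8,0],[0,0,0.12]],[[-15,-8,0],[0,0,0.12]],[[-15,-8,0],[0,0,0.12]],[[-15,-8,0],[0,0,0.12]]])

```text
time: 34.78
eef_pos: [0.5481, 0.1543, 0.1959]
tcp_rot: [0.954, 0.298, 0.0, 0.0]
contact_force: [-0.8, -0.2, 0.2]
opening: 0.703
finger_force: 0.0
```

Emit:
step_arm(increments=[[[-15,-8,0],[0,0,0.12]],[[-15,-8,0],[0,0,0.12]],[[-15,-8,0],[0,0,0.12]],[[-15,-8,0],[0,0,0.12]],[[-15,-8,0],[0,0,0.12]],[[-15,-8,0],[0,0,0.12]],[[-15,-8,0],[0,0,0.12]],[[-13,-7,0],[0,0,0.12]]])

```text
time: 35.45
eef_pos: [0.4299, 0.0912, 0.1959]
tcp_rot: [0.709, 0.705, 0.0, 0.0]
contact_force: [-0.4, -0.4, 0.0]
opening: 0.699
finger_force: 0.0
```

```bash
python3 - <<'E'
from h import *
import pickle
s,im=snap('wrist','w17'); pickle.dump(s,open('w17.pkl','wb')); print(s['eef_pos'],s['tcp_rot'])
snap('top','t17'); snap('scene','s17')
E
```

```text
[0.42991891 0.09123875 0.19586593] [7.08946851e-01 7.05261859e-01 1.24235583e-04 2.38234007e-04]
```

View pics/w17.png

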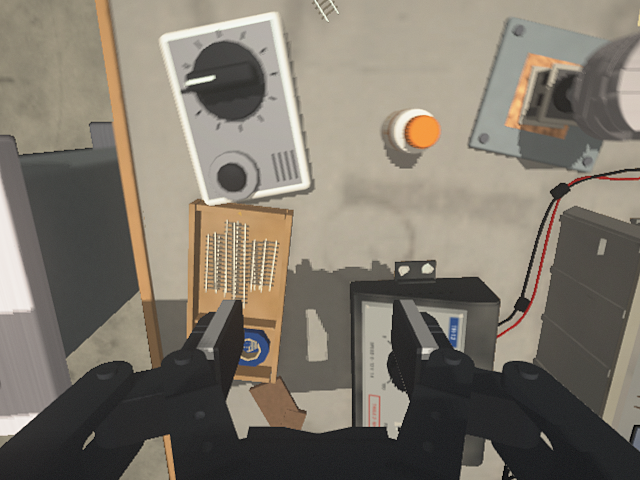

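Wrist: timer at (237,105), yaw about +0.2 rad; dial (228,80) with the pointer at (200,80) along the timer's −x, i.e. off; start button (232,177); glue bottle upright; weights on the stem. Measure the timer.

```bash
cat > tim.py <<'E'
from h import *
import pickle,sys
def hull(im,n,s,uv,z=.034):
    hsv=cv2.cvtColor(im,cv2.COLOR_RGB2HSV); m=((hsv[...,1]<30)&(hsv[...,2]>205)).astype(np.uint8)
    m=cv2.morphologyEx(m,cv2.MORPH_CLOSE,np.ones((3,3)))
    for c in cv2.findContours(m,cv2.RETR_EXTERNAL,cv2.CHAIN_APPROX_NONE)[0]:
        if cv2.contourArea(cv2.convexHull(c))<1000 or cv2.pointPolygonTest(cv2.convexHull(c),uv,False)<0: continue
        P=np.array([onz(n,u,v,z,s)[:2]*1000 for u,v in c[:,0]],np.float32); r=cv2.minAreaRect(P); print(n,np.round(r[0],1),np.round(r[1],1),round(r[2],2))
def dark(im,n,s,uv,z,rad,thr=70):
    g=cv2.cvtColor(im,cv2.COLOR_RGB2GRAY); m=np.zeros_like(g); cv2.circle(m,tuple(map(int,uv)),rad,255,-1); m&=((g<thr)*255).astype(np.uint8)
    c=max(cv2.findContours(m,cv2.RETR_EXTERNAL,cv2.CHAIN_APPROX_NONE)[0],key=cv2.contourArea); (x,y),r=cv2.minEnclosingCircle(c); M=cv2.moments(c); q=(M['m10']/M['m00'],M['m01']/M['m00'])
    print(n,'dark centroid',np.round(q,1),'circ',round(x,1),round(y,1),round(r,1),onz(n,*q,z,s).round(4)); return q
E
python3 - <<'E'
from tim import *
s=pickle.load(open('w17.pkl','rb')); im=cv2.imread('pics/w17.png')[:,:,::-1].copy()
hull(im,'wrist',s,(232.,140.)); dark(im,'wrist',s,(228,80),.045,50); b=dark(im,'wrist',s,(232,177),.043,22)
t=cv2.imread('pics/t17.png')[:,:,::-1].copy(); hull(t,'top',None,(212.,300.)); b2=dark(t,'top',None,(228,302),.043,9)
print(tri(ray('wrist',*b,s),ray('top',*b2)))
g=im[60:105,170:275]; hs=cv2.cvtColor(g,cv2.COLOR_RGB2GRAY); y,x=np.where(hs>200); print(x.size)
vx=cv2.fitLine(np.c_[x+170,y+60].astype(np.float32),cv2.DIST_HUBER,0,.01,.01).ravel(); print('pointer',vx)
a=onz('wrist',vx[2]-10*vx[0],vx[3]-10*vx[1],.067,s);c=onz('wrist',vx[2]+10*vx[0],vx[3]+10*vx[1],.067,s); print(a,c,np.arctan2(*(c-a)[[1,0]]))
E
```

```text
wrist [371.4 174. ] [ 86.6 125.8] 9.92
wrist dark centroid [228.2  85.6] circ 223.0 83.6 41.8 [0.3681 0.1936 0.045 ]
wrist dark centroid [231.7 177.1] circ 231.7 176.8 14.5 [0.3654 0.1284 0.043 ]
top dark centroid [228.7 307.7] circ 228.0 305.5 8.0 [0.36   0.1321 0.043 ]
(array([0.36238144, 0.13025819, 0.03934222]), np.float64(0.006467869403025754))
414
pointer [  0.97745806  -0.21112964 189.59349     82.1966    ]
[0.34091528 0.19248607 0.067     ] [0.35406003 0.19499724 0.067     ] 0.18876559430697598
```

Emit:
step_arm(increments=[[[0,12,0],[0,0,0.117]],[[0,12,0],[0,0,0.117]],[[0,12,0],[0,0,0.117]],[[-4,10,-5],[0,0,0.117]],[[-4,10,-5],[0,0,0.117]],[[-4,10,-5],[0,0,0.117]],[[-4,10,-5],[0,0,0.117]],[[-4,10,-5],[0,0,0.117]]], fingers=-0.2)

```text
time: 36.27
eef_pos: [0.4115, 0.1787, 0.1707]
tcp_rot: [0.316, 0.949, 0.0, 0.0]
contact_force: [-0.3, 0.4, 0.7]
opening: 0.402
finger_force: 0.0
```

Emit:
step_arm(increments=[[[-4,10,-5],[0,0,0.117]],[[-6,6,-8],[0,0,0.117]],[[-6,4,-8],[0,0,0.117]],[[-6,0,-8],[0,0,0.117]],[[-6,0,-8],[0,0,0.117]],[[-6,0,-8],[0,0,0.117]],[[-6,0,-8],[0,0,0.112]],[[0,0,0],[0,0,0]]])

```text
time: 36.93
eef_pos: [0.3694, 0.1979, 0.1161]
tcp_rot: [-0.084, 0.996, -0.0, -0.002]
contact_force: [0.4, 0.2, 0.2]
opening: 0.401
finger_force: 0.0
```

```bash
python3 - <<'E'
from tim import *
s,im=snap('wrist','w18'); pickle.dump(s,open('w18.pkl','wb')); print(s['eef_pos'],2*np.arctan2(s['tcp_rot'][1],s['tcp_rot'][0]),s['tcp_rot'],s['qpos'])
for p in[(.3673,.1976,.067),(.3655,.1295,.043),(.3714,.174,.034)]: print(proj('wrist',p,s))
hull(im,'wrist',s,proj('wrist',(.3714,.174,.034),s))
E
```

```text
[0.36943798 0.19788279 0.11606256] 3.30970077700591 [-8.39550013e-02  9.96468107e-01 -1.64837997e-04 -1.68605914e-03] [ 2.48461679e-01 -1.65367795e-01  2.27592218e+00  2.63711064e-04
  1.03441888e+00 -1.49057792e+00]
(np.float64(317.51162752960016), np.float64(265.68956568756494))
(np.float64(203.3996986680586), np.float64(230.22592645070432))
(np.float64(278.75879284264454), np.float64(247.1316583559293))
```

```bash
python3 - <<'E'
from tim import *
s=pickle.load(open('w18.pkl','rb')); im=cv2.imread('pics/w18.png')[:,:,::-1].copy()
u,v=map(int,proj('wrist',(.3525,.195,.067),s)); print(u,v)
g=cv2.cvtColor(im,cv2.COLOR_RGB2GRAY)[v-40:v+40,u-30:u+30]; m=(g>190).astype(np.uint8)
n,l,st,ce=cv2.connectedComponentsWithStats(m)
for i in range(1,n):
    if st[i,4]>20:
        y,x=np.where(l==i); vx=cv2.fitLine(np.c_[x+u-30,y+v-40].astype(np.float32),cv2.DIST_L2,0,.01,.01).ravel()
        print(st[i],vx,[onz('wrist',vx[2]+t*vx[0],vx[3]+t*vx[1],.067,s).round(4).tolist() for t in(-15,15)])
s7=pickle.load(open('w17.pkl','rb'))
E
```

```text
317 238
[ 29  31   5  29 140] [1.5108143e-03 9.9999887e-01 3.1803571e+02 2.4270714e+02] [[0.3465, 0.1943, 0.067], [0.3628, 0.1971, 0.067]]
```

Pointer line passes through (0.3628, 0.1971) at yaw 0.17, which agrees with the dial centre from the first view within 1 mm. Descend and grip.

Emit:
step_arm(increments=[[[-1,0,-25],[0,0,0]],[[-1,0,-25],[0,0,0]],[[0,0,-12],[0,0,0]],[[0,0,0],[0,0,0]],[[0,0,0],[0,0,0]],[[0,0,0],[0,0,0]]], grip_force=60)

```text
time: 37.48
eef_pos: [0.3704, 0.1981, 0.0571]
tcp_rot: [-0.083, 0.997, 0.0, 0.001]
contact_force: [0.0, 0.4, -0.2]
opening: 0.398
finger_force: 0.0
```

Emit:
step_arm(increments=[[[-3,0,-5],[0,0,0]],[[0,0,-4],[0,0,0]],[[0,0,0],[0,0,0]],[[0,0,0],[0,0,0]]])

```text
time: 37.82
eef_pos: [0.3656, 0.1977, 0.0467]
tcp_rot: [-0.084, 0.996, -0.0, 0.0]
contact_force: [0.1, 0.1, 0.3]
opening: 0.401
finger_force: 0.0
```

Emit:
step_arm(increments=[[[0,0,0],[0,0,0]],[[0,0,0],[0,0,0]],[[0,0,0],[0,0,0]],[[0,0,0],[0,0,0]],[[0,0,0],[0,0,0]]], fingers=-1)

```text
time: 38.23
eef_pos: [0.366, 0.1977, 0.0471]
tcp_rot: [-0.084, 0.996, 0.0, 0.0]
contact_force: [-0.6, -1.1, 3.6]
opening: 0.141
finger_force: 60.0
```

Emit:
step_arm(increments=[[[0.5,0,0],[0,0,-0.116]],[[0.5,0,0],[0,0,-0.116]],[[0,0,0],[0,0,-0.116]],[[0,0,0],[0,0,-0.116]],[[0,0,0],[0,0,-0.116]],[[0,0,0],[0,0,-0.116]],[[0,0,0],[0,0,-0.116]],[[0,0,0],[0,0,-0.116]]])

```text
time: 38.9
eef_pos: [0.3669, 0.1985, 0.0471]
tcp_rot: [0.374, 0.927, 0.001, -0.0]
contact_force: [-1.9, 2.7, 2.7]
opening: 0.136
finger_force: 60.1
```

Emit:
step_arm(increments=[[[0,0,0],[0,0,-0.116]],[[0,0,0],[0,0,-0.116]],[[0,0,0],[0,0,-0.116]],[[0,0,0],[0,0,-0.116]],[[0,0,0],[0,0,-0.116]],[[0,0,0],[0,0,-0.116]],[[0,0,0],[0,0,-0.116]],[[0,0,0],[0,0,-0.116]]])

```text
time: 39.57
eef_pos: [0.368, 0.1976, 0.0471]
tcp_rot: [0.749, 0.663, 0.001, 0.001]
contact_force: [2.0, -0.7, 0.6]
opening: 0.135
finger_force: 59.8
```

Emit:
step_arm(increments=[[[0,0,0],[0,0,-0.116]],[[0,0,0],[0,0,-0.116]],[[0,0,0],[0,0,0]],[[0,0,0],[0,0,0]],[[0,0,0],[0,0,0]]])

```text
time: 39.98
eef_pos: [0.3678, 0.1977, 0.0471]
tcp_rot: [0.818, 0.575, 0.001, 0.001]
contact_force: [3.3, -1.7, 0.4]
opening: 0.135
finger_force: 59.8
```

Emit:
step_arm(increments=[[[0,0,0],[0,0,0]],[[0,0,0],[0,0,0]],[[0,0,0],[0,0,0]]], fingers=-0.2)

```text
time: 40.23
eef_pos: [0.3657, 0.1976, 0.0461]
tcp_rot: [0.819, 0.574, -0.001, -0.001]
contact_force: [-0.4, 0.6, -0.1]
opening: 0.399
finger_force: 0.0
```

Emit:
step_arm(increments=[[[0,0,25],[0,0,0]],[[0,0,35],[0,0,0]],[[12,-20,25],[0,0,0.085]],[[12,-22,22],[0,0,0.085]],[[12,-22,22],[0,0,0.085]],[[14,-22,20],[0,0,0.085]],[[14,-20,0],[0,0,0]],[[0,0,0],[0,0,0]]])

```text
time: 40.9
eef_pos: [0.4332, 0.0892, 0.1975]
tcp_rot: [0.711, 0.703, 0.001, 0.002]
contact_force: [-0.7, -0.1, -0.5]
opening: 0.397
finger_force: 0.0
```

```bash
cat > chk.py <<'E'
from tim import *
s,im=snap('wrist','w19'); pickle.dump(s,open('w19.pkl','wb')); print(s['eef_pos'])
c=proj('wrist',(.3714,.174,.034),s); hull(im,'wrist',s,(c[0],c[1]+15))
b=dark(im,'wrist',s,proj('wrist',(.3655,.1295,.043),s),.043,22)
u,v=map(int,proj('wrist',(.3675,.1977,.067),s)); print('dial',u,v)
g=cv2.cvtColor(im,cv2.COLOR_RGB2GRAY); m=(g>150).astype(np.uint8); mm=np.zeros_like(m); cv2.circle(mm,(u,v),44,1,-1); m&=mm
n,l,st,ce=cv2.connectedComponentsWithStats(m)
for i in range(1,n):
    if st[i,4]>25:
        y,x=np.where(l==i); vx=cv2.fitLine(np.c_[x,y].astype(np.float32),cv2.DIST_L2,0,.01,.01).ravel()
        p=[onz('wrist',vx[2]+t*vx[0],vx[3]+t*vx[1],.067,s) for t in(-10,10)]; print(st[i],ce[i].round(),np.degrees(np.arctan2(*(p[1]-p[0])[[1,0]])).round(1),np.round(p,4).tolist())
E
python3 chk.py
```

```text
[0.43316462 0.0891939  0.19752056]
wrist [366.9 173.3] [125.9  86.4] 85.51
wrist dark centroid [212.5 174.7] circ 209.5 172.5 13.5 [0.3545 0.1284 0.043 ]
dial 213 73
[ 169   29   85   88 1644] [193.  65.] 57.0 [[0.3513, 0.1974, 0.067], [0.3583, 0.2081, 0.067]]
[214  40  11  30 134] [219.  55.] 70.3 [[0.3702, 0.2029, 0.067], [0.3743, 0.2144, 0.067]]
```

```bash
python3 - <<'E'
import cv2
im=cv2.imread('pics/w19.png')[0:230,120:330]; cv2.imwrite('pics/w19c.png',cv2.resize(im,None,fx=2.6,fy=2.6,interpolation=cv2.INTER_CUBIC))
E
```

```text
(no output)
```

View pics/w19c.png

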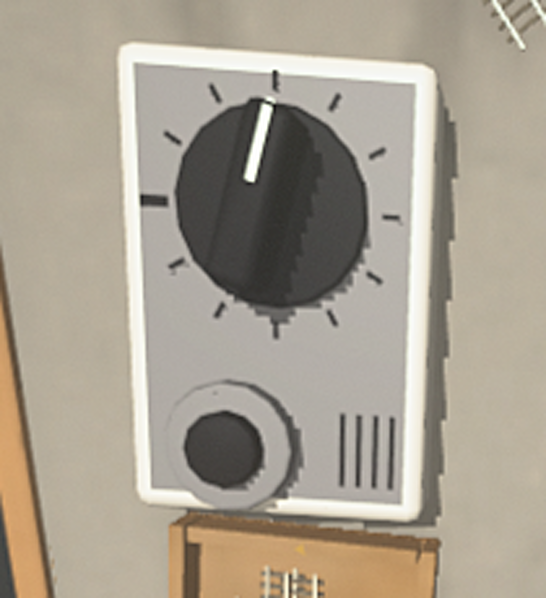

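Crop: pointer (250,180)→(268,100) lies between the third tick (275,80) and the fourth (335,102); the timer itself has been dragged round clockwise by about 14°. Re-measure to see whether it has settled.

Emit:
step_arm(increments=[[[0,0,0],[0,0,0]],[[0,0,0],[0,0,0]],[[0,0,0],[0,0,0]],[[0,0,0],[0,0,0]],[[0,0,0],[0,0,0]],[[0,0,0],[0,0,0]]])

```text
time: 41.45
eef_pos: [0.4304, 0.0921, 0.1955]
tcp_rot: [0.71, 0.704, -0.0, -0.0]
contact_force: [0.4, -0.5, -0.7]
opening: 0.399
finger_force: 0.0
```

```bash
python3 chk.py; cat >> chk.py <<'E'
# tick marks: dark small comps on grey face, at z=.034
h,w=g.shape; d=onz('wrist',u,v,.067,s)
m=(g<85).astype(np.uint8); n,l,st,ce=cv2.connectedComponentsWithStats(m)
for i in range(1,n):
    p=onz('wrist',*ce[i],.034,s)
    if 4<st[i,4]<120 and .027<np.hypot(*(p-d)[:2])<.042: print('tick',st[i,4],np.degrees(np.arctan2(*(p-d)[[1,0]])).round(1),np.hypot(*(p-d)[:2]).round(4))
E
python3 chk.py | grep tick
```

```text
[0.43043113 0.09210999 0.19546842]
wrist [366.9 173.2] [126.1  86.8] 85.49
wrist dark centroid [217.5 178.9] circ 215.5 177.0 13.1 [0.355  0.1282 0.043 ]
dial 218 77
[ 174   33   84   88 1683] [198.  69.] 58.2 [[0.3511, 0.1974, 0.067], [0.3577, 0.2082, 0.067]]
[220  44  11  30 131] [225.  59.] 70.4 [[0.3705, 0.203, 0.067], [0.3745, 0.2144, 0.067]]
tick 7 83.2 0.0322
tick 9 114.6 0.0316
tick 7 53.0 0.0324
tick 7 146.1 0.0313
tick 5 22.7 0.0333
tick 37 177.1 0.0334
tick 6 -5.8 0.0343
tick 8 -152.1 0.0325
tick 6 -35.1 0.0339
tick 8 -122.0 0.0331
tick 5 -63.7 0.0345
tick 10 -92.9 0.0331
```

Emit:
step_arm(increments=[[[-10,18,-10],[0,0,-0.084]],[[-10,18,-10],[0,0,-0.084]],[[-10,18,-15],[0,0,-0.084]],[[-10,18,-15],[0,0,-0.083]],[[-10,18,-15],[0,0,0]],[[-12,15,-15],[0,0,0]],[[0,0,0],[0,0,0]],[[0,0,0],[0,0,0]]])

```text
time: 42.22
eef_pos: [0.3678, 0.1969, 0.115]
tcp_rot: [0.817, 0.577, -0.001, -0.0]
contact_force: [-0.4, -0.5, -0.3]
opening: 0.402
finger_force: 0.0
```

Emit:
step_arm(increments=[[[0,0,-20],[0,0,0]],[[0,0,-20],[0,0,0]],[[0,0,-15],[0,0,0]],[[0,0,0],[0,0,0]],[[0,0,0],[0,0,0]],[[0,0,0],[0,0,0]]])

```text
time: 42.72
eef_pos: [0.3704, 0.1965, 0.0623]
tcp_rot: [0.818, 0.575, 0.001, 0.001]
contact_force: [-0.1, 0.5, 0.4]
opening: 0.398
finger_force: 0.0
```

Emit:
step_arm(increments=[[[-2,0.5,-10],[0,0,0]],[[0,0,-8],[0,0,0]],[[0,0,0],[0,0,0]],[[0,0,0],[0,0,0]]])

```text
time: 43.05
eef_pos: [0.3661, 0.197, 0.0421]
tcp_rot: [0.818, 0.576, -0.001, -0.0]
contact_force: [-0.2, 0.5, 0.3]
opening: 0.399
finger_force: 0.0
```

Emit:
step_arm(increments=[[[0,0,0],[0,0,0]],[[0,0,0],[0,0,0]],[[0,0,0],[0,0,0]],[[0,0,0],[0,0,0]],[[0,0,0],[0,0,0]]], fingers=-1)

```text
time: 43.47
eef_pos: [0.3672, 0.1973, 0.0431]
tcp_rot: [0.818, 0.576, 0.001, 0.0]
contact_force: [1.1, -0.3, 0.3]
opening: 0.137
finger_force: 61.1
```

Emit:
step_arm(increments=[[[0,0,-3],[0,0,0]],[[0,0,0],[0,0,0]],[[0,0,0],[0,0,0]]])

```text
time: 43.72
eef_pos: [0.3674, 0.1973, 0.0429]
tcp_rot: [0.818, 0.576, -0.001, -0.0]
contact_force: [-9.6, -5.1, 24.9]
opening: 0.138
finger_force: 64.5
```

Emit:
step_arm(increments=[[[0,0,0],[0,0,-0.09]],[[0,0,0],[0,0,-0.09]],[[0,0,0],[0,0,-0.09]],[[0,0,0],[0,0,0]],[[0,0,0],[0,0,0]]])

```text
time: 44.13
eef_pos: [0.3674, 0.1973, 0.0429]
tcp_rot: [0.888, 0.461, -0.001, 0.0]
contact_force: [-8.8, -4.4, 23.7]
opening: 0.136
finger_force: 64.5
```

Emit:
step_arm(increments=[[[0,0,3],[0,0,0]],[[0,0,0],[0,0,0]],[[0,0,0],[0,0,0]],[[0,0,0],[0,0,0]]], fingers=-0.2)

```text
time: 44.47
eef_pos: [0.3663, 0.1971, 0.0422]
tcp_rot: [0.888, 0.46, -0.0, -0.0]
contact_force: [-1.0, 0.8, -0.8]
opening: 0.399
finger_force: 0.0
```

Emit:
step_arm(increments=[[[0,0,25],[0,0,0]],[[0,0,35],[0,0,0]],[[10,-18,22],[0,0,0.1]],[[11,-20,20],[0,0,0.1]],[[11,-20,20],[0,0,0.1]],[[12,-20,15],[0,0,0.1]],[[12,-20,10],[0,0,0.1]],[[6,-8,5],[0,0,0.1]]])

```text
time: 45.13
eef_pos: [0.4305, 0.0892, 0.1963]
tcp_rot: [0.711, 0.703, 0.001, 0.001]
contact_force: [0.4, 0.8, -0.4]
opening: 0.402
finger_force: 0.0
```

Emit:
step_arm(increments=[[[0,0,0],[0,0,0]],[[0,0,0],[0,0,0]]])

```text
time: 45.3
eef_pos: [0.4285, 0.091, 0.1941]
tcp_rot: [0.713, 0.701, -0.0, -0.001]
contact_force: [-0.9, 0.5, -1.4]
opening: 0.401
finger_force: 0.0
```

```bash
python3 chk.py
```

```text
[0.42853032 0.09098131 0.19409885]
wrist [366.8 173.3] [126.   86.9] 85.64
wrist dark centroid [218.6 178.2] circ 216.0 176.5 13.5 [0.3546 0.1286 0.043 ]
dial 219 76
[ 175   32   84   88 1621] [199.  68.] 57.3 [[0.3511, 0.1977, 0.067], [0.3579, 0.2083, 0.067]]
[222  47  17  27 130] [230.  60.] 55.4 [[0.3716, 0.2021, 0.067], [0.3787, 0.2123, 0.067]]
tick 8 83.8 0.0319
tick 9 115.2 0.0318
tick 9 53.3 0.0328
tick 9 146.3 0.0315
tick 7 23.3 0.0335
tick 32 177.1 0.0334
tick 6 -6.1 0.0342
tick 8 -152.2 0.0327
tick 7 -35.1 0.0342
tick 8 -122.0 0.0333
tick 8 -63.8 0.0343
tick 6 -92.4 0.0338
```

Timer yaw −4.4°, pointer 55.4°, so the dial is 120° clockwise from off (20 min). Now the start button at about (0.352, 0.130): inside the reach limit, so I tilt the tool 20°.

Emit:
step_arm(increments=[[[0,5,0],[-0.041,0.11,0]],[[-5,5,0],[-0.041,0.11,0]],[[-10,5,-10],[-0.041,0.11,0]],[[-15,5,-20],[0,0,0]],[[-15,6,-20],[0,0,0]],[[-15,6,-20],[0,0,0]],[[-18,6,-20],[0,0,0]],[[0,0,0],[0,0,0]]], fingers=-1)

```text
time: 46.02
eef_pos: [0.3433, 0.13, 0.0997]
tcp_rot: [0.7, 0.691, -0.165, -0.076]
contact_force: [-0.3, -0.7, -0.5]
opening: 0.005
finger_force: 0.0
```

Emit:
step_arm(increments=[[[0,0,0],[0,0,0]],[[0,0,0],[0,0,0]]])

```text
time: 46.18
eef_pos: [0.3515, 0.1295, 0.1053]
tcp_rot: [0.701, 0.691, -0.159, -0.071]
contact_force: [0.0, 0.1, -0.6]
opening: -0.002
finger_force: 0.0
```

```bash
python3 - <<'E'
from tim import *
s,im=snap('wrist','w20'); print(s['eef_pos'],s['qpos'].round(2)); print(R.from_quat(s['tcp_rot']).as_matrix()[:,2].round(3))
q=proj('wrist',(.3525,.130,.043),s); print(q)
dark(im,'wrist',s,q,.043,30)
E
```

```text
[0.35146718 0.12948682 0.10530922] [ 0.13 -0.02  2.2  -0.08  1.31  0.18]
[-0.322 -0.121 -0.939]
(np.float64(352.84844524956077), np.float64(251.03037373083765))
wrist dark centroid [348.1 253.8] circ 348.0 254.0 20.6 [0.3498 0.128  0.043 ]
```

Emit:
step_arm(increments=[[[-2,-1,-18],[0,0,0]],[[-2,0,-18],[0,0,0]],[[0,0,-14],[0,0,0]],[[0,0,0],[0,0,0]],[[0,0,0],[0,0,0]]])

```text
time: 46.65
eef_pos: [0.3478, 0.128, 0.0558]
tcp_rot: [0.701, 0.691, -0.16, -0.072]
contact_force: [-1.2, -0.4, 1.3]
opening: -0.001
finger_force: 1.0
```

Emit:
step_arm(increments=[[[0,0,-5],[0,0,0]],[[0,0,-3],[0,0,0]],[[0,0,-2],[0,0,0]],[[0,0,0],[0,0,0]],[[0,0,0],[0,0,0]]])

```text
time: 47.07
eef_pos: [0.3489, 0.1282, 0.0509]
tcp_rot: [0.701, 0.691, -0.161, -0.072]
contact_force: [-6.8, -0.9, 31.2]
opening: -0.0
finger_force: 15.8
```

```bash
python3 - <<'E'
from tim import *
s=readout.get_state(); print(s['eef_pos'],s['contact_force'],s['wrist_torque'])
a=pickle.load(open('w19.pkl','rb'))
print(onz('wrist',217.3,177.5,.053,a))
s0=dict(eef_pos=np.array([0.35146718,0.12948682,0.10530922]),tcp_rot=[0.701,0.691,-0.159,-0.071])
print(onz('wrist',348.1,253.8,.053,s0)); print(tri(ray('wrist',217.3,177.5,a),ray('wrist',348.1,253.8,s0)))
E
```

```text
[0.34892625 0.12815241 0.05085592] [-6.83272323 -0.85210321 31.22587915] [-0.56351118  2.63114038 -0.06258312]
[0.35632573 0.13041235 0.053     ]
[0.35239301 0.13298459 0.053     ]
(array([0.35231421, 0.12933277, 0.04513941]), np.float64(0.003754543429731129))
```

Firm stop after about 5 mm of travel, so the button is fully pressed. Back off and check everything.

Emit:
step_arm(increments=[[[0,0,5],[0,0,0]],[[0,0,20],[0,0,0]],[[4,0,30],[0,0,0]],[[15,-8,30],[0.041,-0.11,0]],[[20,-10,20],[0.041,-0.11,0]],[[20,-10,20],[0.041,-0.11,0]],[[20,-10,15],[0,0,0]],[[0,0,0],[0,0,0]]])

```text
time: 47.73
eef_pos: [0.4306, 0.0885, 0.1908]
tcp_rot: [0.713, 0.701, 0.005, 0.005]
contact_force: [0.5, -0.3, 0.2]
opening: 0.001
finger_force: 0.0
```

```bash
python3 - <<'E'
import runpy; runpy.run_path('chk.py')
from h import *
s,im=snap('top','t21'); print(readout.get_state()['eef_pos'])
for n,(u,v) in {'glue':(217,246),'dec':(10,10)}.items():
    h=cv2.cvtColor(im,cv2.COLOR_RGB2HSV); m=((h[...,0]<15)&(h[...,1]>200)&(h[...,2]>200)).astype(np.uint8)
y,x=np.where(m[225:265,195:240]); print('cap',x.size,x.mean()+195,y.mean()+225)
a=cv2.imread('pics/t0.png')[:,:,::-1]; h=cv2.cvtColor(a.copy(),cv2.COLOR_RGB2HSV); m=((h[...,0]<15)&(h[...,1]>200)&(h[...,2]>200)); y,x=np.where(m[225:265,195:240]); print('cap0',x.size,x.mean()+195,y.mean()+225)
E
```

```text
[0.43056609 0.0884646  0.19075272]
wrist [366.7 173.4] [125.7  86.3] 85.66
wrist dark centroid [211.4 174.5] circ 209.5 173.0 13.1 [0.3548 0.1292 0.043 ]
dial 211 70
[ 167   26   84   88 1521] [191.  60.] 54.5 [[0.3515, 0.199, 0.067], [0.3587, 0.2091, 0.067]]
[214  38  19  30 144] [222.  53.] 55.5 [[0.372, 0.203, 0.067], [0.3788, 0.213, 0.067]]
tick 7 84.2 0.0318
tick 9 115.7 0.0315
tick 9 53.5 0.0324
tick 8 146.8 0.0321
tick 8 23.4 0.0329
tick 36 177.4 0.0342
tick 6 -6.2 0.0339
tick 9 -152.0 0.033
tick 5 -35.5 0.0344
tick 7 -122.3 0.0336
tick 5 -64.4 0.0344
tick 6 -93.3 0.034
[0.42644113 0.08991528 0.18583783]
cap 0 nan nan
cap0 10 215.8 244.4<stdin>:6: RuntimeWarning: Mean of empty slice.
  ret = ret.dtype.type(ret / rcount)
```

Emit:
step_arm(increments=[[[25,2,2],[0,0,0]],[[30,2,2],[0,0,0]],[[30,2,2],[0,0,0]],[[30,2,2],[0,0,0]],[[30,0,0],[0,0,0]],[[30,0,0],[0,0,0]],[[0,0,0],[0,0,0]],[[0,0,0],[0,0,0]]])

```text
time: 48.5
eef_pos: [0.6, 0.0989, 0.1898]
tcp_rot: [0.712, 0.702, -0.002, -0.002]
contact_force: [-0.6, -0.1, -0.5]
opening: -0.001
finger_force: 0.0
```

```bash
python3 - <<'E'
from h import *
s,im=snap('wrist','w22'); print(s['eef_pos'])
u,v=map(int,proj('wrist',(.619,.1865,.125),s)); print(u,v)
h=cv2.cvtColor(im,cv2.COLOR_RGB2HSV); g=cv2.cvtColor(im,cv2.COLOR_RGB2GRAY)
m=((h[...,0]<20)&(h[...,1]>180)&(h[...,2]>180)).astype(np.uint8); n,l,st,ce=cv2.connectedComponentsWithStats(m)
for i in range(1,n):
    if st[i,4]>100: print('orange',st[i],onz('wrist',*ce[i],.082,s).round(4))
hsv=h; print('colours',[(hsv[v+dy,u+dx]).tolist() for dx,dy in((-30,0),(30,-10),(-60,0),(0,-30))])
for sm in(12,18,25):
    m=((h[...,1]<sm+10)&(h[...,2]>185)).astype(np.uint8); mm=np.zeros_like(m); cv2.circle(mm,(u,v),75,1,-1); m&=mm
    c=max(cv2.findContours(m,cv2.RETR_EXTERNAL,cv2.CHAIN_APPROX_NONE)[0],key=cv2.contourArea)
    r=cv2.minAreaRect(np.array([onz('wrist',a,b,.125,s)[:2]*1000 for a,b in c[:,0]],np.float32)); print(sm,np.round(r[0],1),np.round(r[1],1),round(r[2],1))
w=cv2.resize(g[max(v-90,0):v+90,u-90:u+90],None,fx=3,fy=3)
for lo,hi,z in((14,30,.137),(42,62,.125)):
    c=cv2.HoughCircles(w,cv2.HOUGH_GRADIENT,1.5,20,param1=80,param2=20,minRadius=lo*3,maxRadius=hi*3)
    for x,y,r in c[0][:2]: print(lo,np.round((x/3+u-90,y/3+max(v-90,0),r/3),1),onz('wrist',x/3+u-90,y/3+max(v-90,0),z,s).round(4))
E
```

```text
[0.60000667 0.09888606 0.18980403]
350 98
orange [147 131  33  33 781] [0.5025 0.1622 0.082 ]
colours [[17, 21, 222], [9, 23, 111], [48, 8, 162], [17, 24, 219]]
12 [611.3 208. ] [28.8  6.5] 1.9
18 [618.1 177.1] [29.  56.5] 89.2
25 [618.6 186.8] [57.5 49.4] 0.0
14 [352.8  97.8  18.2] [0.6189 0.1862 0.137 ]
14 [374.2 128.8  20.4] [0.6297 0.1718 0.137 ]
42 [352.2  96.8  58.4] [0.6197 0.1875 0.125 ]
42 [350.8  89.8  56.8] [0.6189 0.1908 0.125 ]
```

Top weight centre measures (0.6186, 0.1868) against the stem at (0.6189, 0.1862). The glue cap is round and in place, and the dial reads 20 min. Handing in.

```bash
python3 -c "
from plant import sign_off; print(sign_off())"
```

```text
the job is handed in; nothing more can be done
None
```

The job is handed in, though no verdict came back. All four weights are on the stem with their slots a quarter turn apart, both flaps are wide open, the dial is at 20 minutes, and start was pressed last; I judged the press by feel, a firm stop after about 5 mm. The timer turned about 14° while I set the dial, the glue bottle is upright, and I did not measure the hut's position.

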